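# Open a power-locked sample cabinet through its emergency release slot

## Robot

A 6-joint arm with a two-finger parallel gripper is mounted at the origin on a cart in front of the work surface, level with it; the furniture and walls round the work are solid. World frame = base frame: x ahead of the robot, y to its left, z up, the work surface at z = 0. Lengths are in m, angles in rad, forces in N, time in s.
With the tool pointing down it reaches from about 0.3 to 0.875 m from the base axis. Payload 4.2 kg.
Tool frame: the origin (TCP) lies at the centre of the arm's flange, where the gripper is bolted on; the fingertips stand 173 mm ahead of it and the grasp point (between the pads) lies 155 mm ahead of it (r.nose_length is the z of the fingertips in the tool frame, in m); z points along the fingers, y is the direction in which the jaws open and shut (so a half turn about z gives the same grasp; the last joint's range is limited). The gripper opens to 85 mm and grips with 20 to 120 N. Pads are 22 mm wide; open, the fingers measure 114 mm over their backs; the gripper's body (76 mm by 85 mm) begins 54 mm behind the grasp point. The pads swing forward as they close: fully open they stand 13 mm farther back than shut.
Start: joints at [1.218, 0.32, 1.565, -0, 1.257, -0.02], TCP at [0.188, 0.543, 0.405] pointing down, gripper open.
Joint ranges: [-3.11, 3.11], [-0.84, 2.01], [0.21, 2.61], [-1.34, 4.49], [0.05, 2.63], [-2.56, 2.56]. Speed limits (rad/s): [2.57, 2.57, 3.14, 3.14, 3.14, 3.14].

## Interface

Orientations are given as [roll, pitch, yaw] about the fixed x, y, z axes, in that order (R = Rz(yaw) Ry(pitch) Rx(roll)).
In Python, from workcell import r gives the robot as it stands. The module is installed in compiled form; this text tells all that it offers.
- The arm moves only by the tool play_rows, never from a script. Its argument "commands" is a list of rows, each an object of numbers: "grip": the opening, from 0 (shut) to 1 (fully open); "tx", "ty", "tz": the shift along the tool's x, y, z in mm; "turn": the turn about the tool's z in units of 10 degrees (1.0 is 10 degrees). A call has 1 to 8 rows; each row is the pose to reach, as a shift and turn from the pose commanded when the call began, along the tool's axes at that moment; what a row does not reach only later rows make up. A row lasts 1/8 s, in which the tool goes at most 62.5 mm and 10.7 degrees, less where a joint would pass 70% of its speed; a pose out of reach is approached as far as the arm can. A call with a gripper value outside its range is refused whole. The fingers move at their own pace and stop on an object; "squeeze" is the grip in N (left out, the last holds). Time passes only in rows, so rows that repeat a pose let the fingers close. It gives the time, the measured TCP pose, the force and the opening at its end, in the units of the state.
- r.state(): the state, without advancing time (a new reading comes with each control period).
- r.get_image(name): name is "scene" or "top" or "wrist"; returns the picture (400x640x3 uint8, red, green, blue); there is no depth.
- r.camera_params(name): a dict with "mtx" (3x3 intrinsics, pixels), "rvec" (rotation vector, rad) and "tvec" (3), from world to camera coordinates, as OpenCV has them; the wrist camera has in their place "tool_from_camera" (4x4, takes a point from camera to tool coordinates, whose origin is the TCP and whose axes are the flange's). Camera axes: x right, y down, z forward; pixel columns grow to the right and rows downward; lengths in m; the calibration is good to about 2 mm. A picture is of the moment at which its call begins: read the wrist's pose just before it. camera_params takes no time and is no camera call.
- r.close_job(): hands the job in, once; it reports no verdict.
The state is a dict: "time_s": time; "joint_positions": joint angles; "dq": joint speeds; "joint_efforts": joint torques, N m; "ee_pos": TCP position; "tcp_rot": TCP orientation; "contact_force": force on the tool from outside, world axes, zero at the start; "torque": the same for the moment, N m; "grip_width": opening from 0.0 (shut) to 1.0 (fully open).
Only numpy, scipy, OpenCV 4.12 (cv2) and the standard library are available. Lean on these libraries where they do the work, as an engineer would, in place of code of your own. Each camera call takes 0.05 s, during which the arm holds its last target.

## Task

The small white sample cabinet has lost power and its blue drawer is locked. Take the red screwdriver from its stand, push the shaft down through the slot in the cabinet's top, feel for the sprung release tab hidden somewhere beneath the slot, and press it gently until the drawer springs open. Then put the screwdriver back upright in its stand, leaving the glassware around the cabinet alone.

Things in the scene. Friction and masses are not known exactly. Their poses are not given: they have to be found in the camera images.
- cabinet: White sample cabinet, 160 deep (x) x 180 wide (y) x 125 high (z), fixed. Origin: centre of its underside, on the worktop; its front with the blue drawer faces its own -x. The drawer springs out towards -x by itself once the latch is released.
- slot (a point): Centre of the release slot's mouth, in the aluminium plate flush with the cabinet's top (125 mm above its underside); axes as the cabinet's. The slot is 8 mm wide (x) and 77 mm long (y), through a 6 mm plate. Below is an open space down to a hard floor 67 mm below the mouth. The mechanism breaks if the screwdriver bears on any part of the cabinet with more than 20 N.
- drawer (a joint): Slide of the blue drawer, m: 0 shut and latched, 0.045 fully sprung out.
- drawer_front (a point): Middle of the blue drawer front's outer face, 34 mm above the cabinet's underside; moves to the cabinet's -x as the drawer opens.
- stand_mouth (a point): Centre of the mouth of the black tube of the screwdriver stand (fixed), 115 mm above the worktop. Tube 28 mm outside, bore 12 mm, closed 101 mm below the mouth; round grey foot 72 mm across, 10 mm high.
- driver: Screwdriver with red handle and thin steel shaft; at the start it stands in the stand, shaft down, handle resting on the tube's mouth. Its +y axis runs from the tip to the handle end (upwards at the start). Handle 23 mm thick and 80 mm long, shaft 5 mm thick and 87 mm long. About 75 g.
- driver_grip (a point): Centre of the red handle (place to grip), on the screwdriver's long axis; axes as the screwdriver's.
- driver_tip (a point): End of the steel shaft, on the long axis, 127 mm from driver_grip towards the screwdriver's -y.
- vial: Capped glass vial, 27 mm across, 68 high, standing by the cabinet's right side (its -y); origin at the centre of its underside. Must be left alone.
- beaker: Clear beaker, 55 mm across, 71 high, by the cabinet's left side; origin at the centre of its underside. Must be left alone.
- flask: Glass flask with a thin neck, 62 mm across, 138 high, behind the cabinet; origin at the centre of its underside. Must be left alone.
- tab_zone (a point): Point 26 mm below the slot's middle, where the hidden tab may be: black, 10 mm long (y), 16 mm wide (x), 24 mm high, free space below. The middle of its flat top is up to 24 mm along y and up to 8 mm up or down from here, unmeasured. Pressed, it goes 5.5 mm straight down on a spring (3 N at first, 9 N at the end, then a hard stop) and springs back; 2.5 to 5 mm frees the drawer.
Mind the look-alikes: they are no part of the job. What is shaped like the driver but turquoise is not meant. Leave any turquoise look-alike of the part that bears stand_mouth alone.

How it is judged:
On the way, in this order (a step that is already met when the one before it is completed fails the run):
1. the screwdriver's tip is down inside the slot (z of driver_tip in the frame of slot between -0.06 and -0.008 m and x of driver_tip in the frame of slot between -0.01 and 0.01 m and y of driver_tip in the frame of slot between -0.042 and 0.042 m), for 0.05 s.
2. the drawer springs open while the screwdriver is in the slot (value of joint drawer above 0.02 m and distance between driver_tip and slot below 0.07 m and z of driver_tip in the frame of slot below -0.003 m).
At the end, for the whole second after the job is handed in: The drawer is out by more than 30 mm; the screwdriver stands shaft down in its stand, released and at rest, its tip at least 60 mm below the tube's mouth and within 10 mm of its axis, tilted less than 0.2 rad (value of joint drawer above 0.03 m and horizontal distance between driver_tip and stand_mouth below 0.01 m and z of driver_tip in the frame of stand_mouth below -0.06 m and angle between driver's own y axis and vertical below 0.2 rad and linear speed of driver below 0.03 m/s); the robot touches nothing.
It fails at once if the screwdriver bears on the cabinet with more than 20 N (contact force between driver and cabinet above 20 N).
It fails at once if the vial is moved more than 15 mm or tipped (distance of vial from where it was at the start of the episode above 0.015 m or angle between vial's own z axis and vertical above 0.35 rad).
It fails at once if the beaker is moved more than 15 mm or tipped (distance of beaker from where it was at the start of the episode above 0.015 m or angle between beaker's own z axis and vertical above 0.35 rad).
It fails at once if the flask is moved more than 15 mm or tipped (distance of flask from where it was at the start of the episode above 0.015 m or angle between flask's own z axis and vertical above 0.35 rad).
It also fails if it takes over 58 s, if anything falls off the work surface, if the arm or the gripper's body presses on something with over 40 N, if the wrist force passes 120 N, or if a joint passes its speed limit or range.

## Working session

There is one attempt and no reset: what is moved stays moved. The work goes in short steps, Python scripts to look and compute and a tool call to move; the robot and the scene stay as the last step left them, time stands still between calls to the robot, and variables do not carry over. Pictures are saved under pics/ and viewed, and the job is handed in when it is done.

Besides the shell and the picture viewer there is one more tool, called after ">>>" as a command line: name --argument value ..., lists and objects as JSON in quotes. play_rows: Moves the arm, as the interface text tells. Its arguments: {"type":"object","properties":{"commands":{"type":"array"},"squeeze":{"type":"number"}},"required":["commands"]}

```bash
mkdir -p pics; python3 - <<'E'
from workcell import r
import cv2
s=r.state();print(s)
for n in("scene","top","wrist"):
    cv2.imwrite(f"pics/{n}0.png",r.get_image(n)[:,:,::-1]);print(n,r.camera_params(n))
E
```

```text
{'time_s': 0.0, 'joint_positions': array([ 1.21799461e+00,  3.20297583e-01,  1.56568815e+00, -1.72660225e-05,
        1.25739015e+00, -1.99850444e-02]), 'dq': array([ 8.65329222e-04,  1.03306649e-03, -4.34872965e-06,  5.90090476e-04,
       -1.98471861e-03,  2.76728433e-03]), 'joint_efforts': array([-1.31993627e-03, -4.15531182e+01, -2.34158474e+01,  1.09840755e-05,
        8.44667346e-03,  3.22657144e-06]), 'ee_pos': array([0.18779083, 0.54329006, 0.40387517]), 'tcp_rot': array([-3.13980945e+00, -1.92233117e-05,  2.80878130e+00]), 'contact_force': array([ 0.37436915,  0.61057757, -0.20880761]), 'torque': array([ 0.00833573, -0.05254855, -0.00822182]), 'grip_width': 1.0009042543365743}
scene {'mtx': array([[422.07604307,   0.        , 317.43291637],
       [  0.        , 422.07604307, 197.80750264],
       [  0.        ,   0.        ,   1.        ]]), 'rvec': array([ 1.90207193, -1.03961096,  0.5793792 ]), 'tvec': array([-0.28498654,  0.34094795,  0.80931682])}
top {'mtx': array([[485.88925407,   0.        , 314.16296216],
       [  0.        , 485.88925407, 198.26960438],
       [  0.        ,   0.        ,   1.        ]]), 'rvec': array([ 2.15446971, -2.19875554,  0.09055052]), 'tvec': array([0.03548705, 0.54724539, 1.38100638])}
wrist {'mtx': array([[332.81653823,   0.        , 320.35363352],
       [  0.        , 332.81653823, 199.03243213],
       [  0.        ,   0.        ,   1.        ]]), 'tool_from_camera': array([[-1.77191643e-04, -9.52415543e-01, -3.04802562e-01,
         7.93554655e-02],
       [ 9.99999488e-01,  1.34916888e-04, -1.00290657e-03,
         8.46193405e-04],
       [ 9.96306823e-04, -3.04802584e-01,  9.52415032e-01,
         3.08082215e-02],
       [ 0.00000000e+00,  0.00000000e+00,  0.00000000e+00,
         1.00000000e+00]])}
```

View pics/scene0.png

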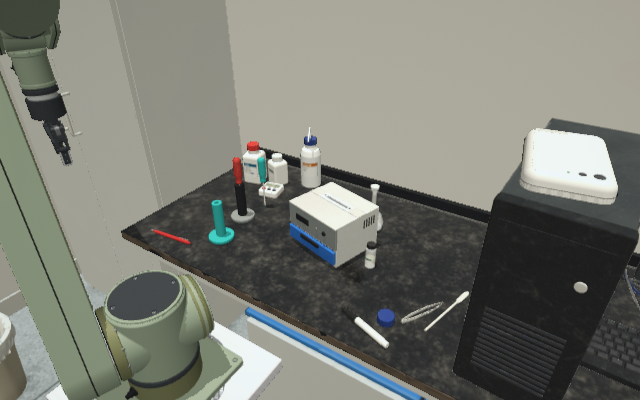

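View pics/top0.png

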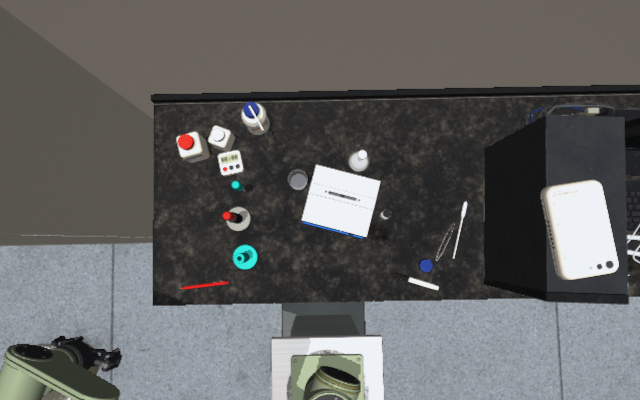

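View pics/wrist0.png

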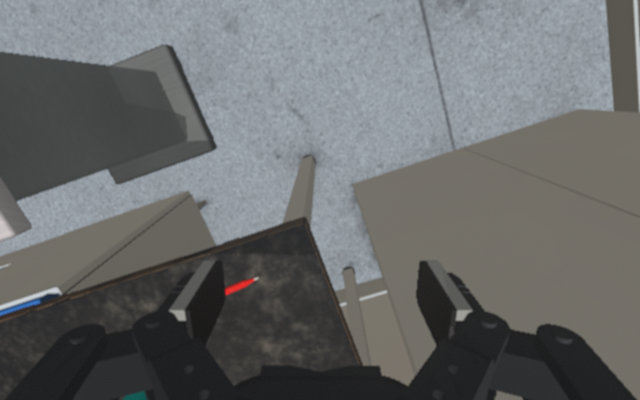

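```bash
cat > h.py <<'E'
import numpy as np,cv2
from workcell import r
from scipy.spatial.transform import Rotation as R
def cam(name,s=None):
    p=r.camera_params(name);K=p["mtx"]
    if name=="wrist":
        s=s or r.state()
        T=np.eye(4);T[:3,:3]=R.from_euler("xyz",s["tcp_rot"]).as_matrix();T[:3,3]=s["ee_pos"]
        W=T@p["tool_from_camera"]
        Rm=W[:3,:3].T;t=-Rm@W[:3,3]
    else:
        Rm=cv2.Rodrigues(p["rvec"])[0];t=p["tvec"]
    return K,Rm,t
def ray(c,px):
    K,Rm,t=c
    d=Rm.T@np.linalg.solve(K,[px[0],px[1],1.]);o=-Rm.T@t
    return o,d/np.linalg.norm(d)
def plane(c,px,z):
    o,d=ray(c,px);return o+d*(z-o[2])/d[2]
def proj(c,P):
    K,Rm,t=c;q=K@(Rm@np.asarray(P,float)+t);return q[:2]/q[2]
def tri(c1,p1,c2,p2):
    o1,d1=ray(c1,p1);o2,d2=ray(c2,p2)
    A=np.c_[d1,-d2];k=np.linalg.lstsq(A,o2-o1,rcond=None)[0]
    a=o1+k[0]*d1;b=o2+k[1]*d2;return (a+b)/2,np.linalg.norm(a-b)
def crop(src,x0,y0,x1,y1,f,out):
    im=cv2.imread(src)[y0:y1,x0:x1];cv2.imwrite(out,cv2.resize(im,None,fx=f,fy=f,interpolation=cv2.INTER_CUBIC))
E
python3 - <<'E'
from h import *
crop("pics/top0.png",170,120,410,290,3.3,"pics/topc.png")
crop("pics/scene0.png",200,130,400,280,4,"pics/scenec.png")
E
```

```text
(no output)
```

View pics/topc.png

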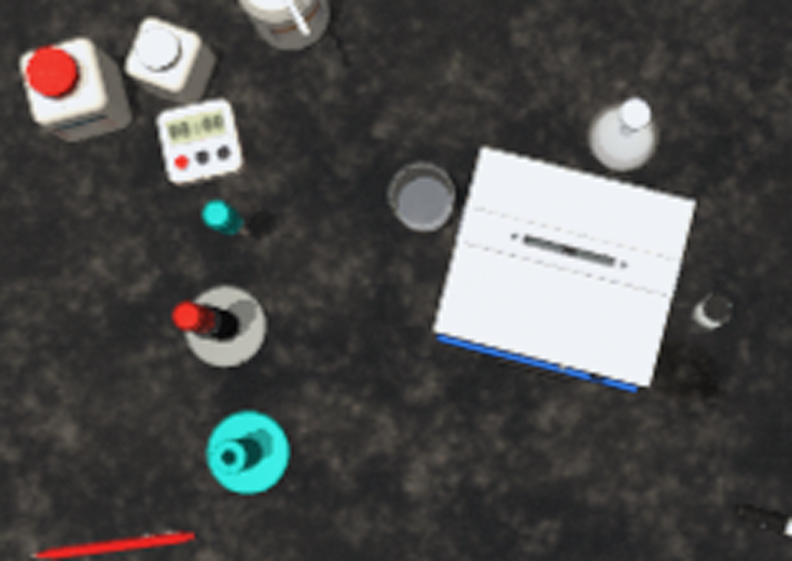

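View pics/scenec.png

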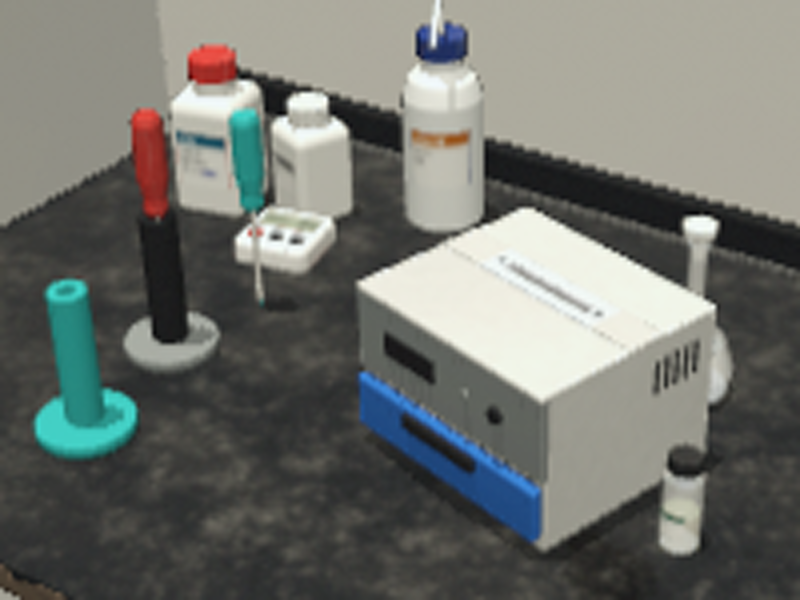

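The top crop shows the red handle top at crop (187,317), the grey foot at (226,326) and the slot running (520,237)-(620,265). The scene crop shows the same items, with the driver upright in the black tube. Next I measure them.

```bash
cat > m1.py <<'E'
from h import *
im=cv2.imread("pics/top0.png");c=cam("top");cs=cam("scene")
hsv=cv2.cvtColor(im,cv2.COLOR_BGR2HSV)
def comps(mask,x0,y0,x1,y1,mina=20):
    m=np.zeros_like(mask);m[y0:y1,x0:x1]=mask[y0:y1,x0:x1]
    n,l,st,ce=cv2.connectedComponentsWithStats(m)
    return [(st[i],ce[i],l==i) for i in range(1,n) if st[i][4]>=mina]
# foot grey: ellipse of contour hull
V=hsv[:,:,2];S=hsv[:,:,1]
foot=((V>110)&(S<60)).astype(np.uint8)*255
for st,ce,m in comps(foot,215,195,260,240):
    pts=np.argwhere(m)[:,::-1].astype(np.int32)
    (e,rad)=cv2.minEnclosingCircle(pts);print("foot",st,ce,e,rad,plane(c,e,.01))
# cabinet
w=((V>180)&(S<50)).astype(np.uint8)*255
for st,ce,m in comps(w,295,160,385,245,500):
    mm=cv2.morphologyEx(m.astype(np.uint8),cv2.MORPH_CLOSE,np.ones((9,9)))
    cn=max(cv2.findContours(mm,0,2)[0],key=cv2.contourArea)
    rect=cv2.minAreaRect(cn);b=cv2.boxPoints(rect)
    ap=cv2.approxPolyDP(cn,6,True)[:,0];print(ap)
    for p in ap: print(p,plane(c,p,.125))
    for i in range(len(ap)):
        a=plane(c,ap[i],.125);d=plane(c,ap[(i+1)%len(ap)],.125)
        print("edge",np.linalg.norm(a-d),np.degrees(np.arctan2(*(d-a)[1::-1])))
    print("cab centre",np.mean([plane(c,p,.125) for p in ap],0))
red=(((hsv[:,:,0]<8)|(hsv[:,:,0]>172))&(S>150)&(V>80)).astype(np.uint8)*255
for st,ce,m in comps(red,215,200,245,235,5): print("red top",st,ce)
# slot
d=((V<150)).astype(np.uint8)*255
for st,ce,m in comps(d,322,182,362,208,1):
    pts=np.argwhere(m)[:,::-1].astype(np.float32)
    print("slot",st,ce,plane(c,ce,.125),cv2.minAreaRect(pts))
    (q,wh,a)=cv2.minAreaRect(pts)
# scene slot & foot
ims=cv2.imread("pics/scene0.png");hs=cv2.cvtColor(ims,cv2.COLOR_BGR2HSV)
red=(((hs[:,:,0]<8)|(hs[:,:,0]>172))&(hs[:,:,1]>150)&(hs[:,:,2]>80)).astype(np.uint8)*255
for st,ce,m in comps(red,225,150,245,190,5):
    print("scene red",st,ce); ys,xs=np.nonzero(m)
    for y in (ys.min(),ys.max()): print(y,xs[ys==y].mean())
f=((hs[:,:,2]>110)&(hs[:,:,1]<60)).astype(np.uint8)*255
for st,ce,m in comps(f,225,203,262,225): 
    pts=np.argwhere(m)[:,::-1].astype(np.int32);e=cv2.fitEllipse(cv2.convexHull(pts));print("scene foot",st,e,plane(cs,e[0],.008))
E
python3 m1.py
```

```text
foot [226 207  24  24 308] [239.68181818 219.21753247] (237.89108276367188, 218.75247192382812) 12.156825065612793 [0.49375439 0.24740647 0.01      ]
[[316 165]
 [302 220]
 [366 236]
 [379 181]]
[316 165] [0.62907458 0.01743805 0.125     ]
[302 220] [0.48159285 0.05786294 0.125     ]
[366 236] [ 0.43554937 -0.11171566  0.125     ]
[379 181] [ 0.58216699 -0.15095509  0.125     ]
edge 0.15292166026655607 164.67164537958422
edge 0.1757182594529825 -105.19055884168371
edge 0.15177767076023582 -14.98298921851937
edge 0.17480437686700123 74.43429055855745
cab centre [ 0.53209595 -0.04684244  0.125     ]
red top [222 211  13   9  82] [227.32926829 215.54878049]
slot [325 191   1   1   1] [325. 191.] [ 0.55814258 -0.0052645   0.125     ] ((325.0, 191.0), (0.0, 0.0), 0.0)
slot [329 192  27   8  62] [342.29032258 195.5       ] [ 0.54506819 -0.05134615  0.125     ] ((342.0000305175781, 195.50001525878906), (26.92145538330078, 2.425356149673462), 14.03624439239502)
scene red [233 158   9  26 184] [237.14673913 170.10326087]
158 236.0
183 238.0
scene foot [231 208  24  14 192] ((242.27716064453125, 214.38766479492188), (13.731965065002441, 23.453956604003906), 82.94127655029297) [0.49357456 0.25070399 0.008     ]
```

>>> play_rows --commands '[{"tx": -192,"ty": -89,"tz": 0,"turn": -0.4,"grip": 1},{"tx": -385,"ty": -178,"tz": 0,"turn": -0.4},{"tx": -385,"ty": -178,"tz": 0,"turn": -0.4},{"tx": -385,"ty": -178,"tz": 0,"turn": -0.4},{"tx": -385,"ty": -178,"tz": 0,"turn": -0.4},{"tx": -385,"ty": -178,"tz": 0,"turn": -0.4},{"tx": -385,"ty": -178,"tz": 0,"turn": -0.4},{"tx": -385,"ty": -178,"tz": 0,"turn": -0.4}]'

```text
invalid input at $.commands[1]: expected keys grip, tx, ty, tz, turn
```

```bash
python3 - <<'E'
from h import *
s=r.state();print(s["ee_pos"],s["tcp_rot"],s["time_s"],s["dq"],s["contact_force"])
cv2.imwrite("pics/wrist1.png",r.get_image("wrist")[:,:,::-1])
c=cam("wrist",s);print(proj(c,[.494,.249,.195]),proj(c,[.494,.249,.0]))
E
```

```text
[0.18780436 0.54333512 0.40406293] [-3.14022045e+00 -5.45985451e-05  2.80876366e+00] 0.15 [ 0.00081356  0.00133948 -0.00543566  0.00117096 -0.00099078 -0.0006113 ] [ 0.08352831 -0.88988549  0.67336969]
[129.92943255 613.48810146] [201.31241167 419.04930761]
```

View pics/wrist1.png

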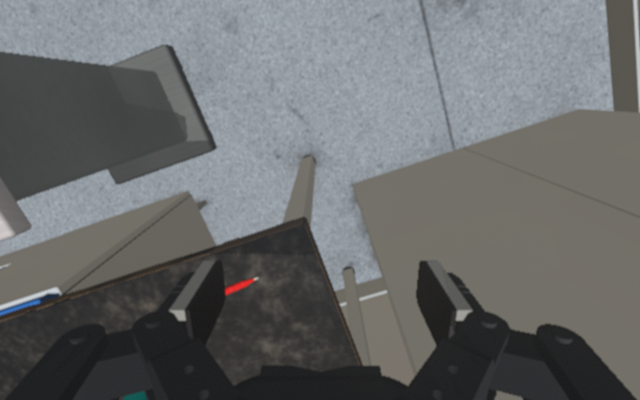

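Every row needs all its keys; the picture is unchanged because nothing moved. I'm resending the move.

>>> play_rows --commands '[{"grip": 1,"tx": -55,"ty": -25,"tz": 0,"turn": -0.4},{"grip": 1,"tx": -110,"ty": -51,"tz": 0,"turn": -0.4},{"grip": 1,"tx": -165,"ty": -76,"tz": 0,"turn": -0.4},{"grip": 1,"tx": -220,"ty": -102,"tz": 0,"turn": -0.4},{"grip": 1,"tx": -275,"ty": -127,"tz": 0,"turn": -0.4},{"grip": 1,"tx": -330,"ty": -153,"tz": 0,"turn": -0.4},{"grip": 1,"tx": -385,"ty": -178,"tz": 0,"turn": -0.4},{"grip": 1,"tx": -385,"ty": -178,"tz": 0,"turn": -0.4}]'

```text
time_s: 1.2
ee_pos: [0.496, 0.2467, 0.4042]
tcp_rot: [-3.141, 0.0, 2.873]
contact_force: [-0.2, -0.4, 0.5]
grip_width: 1.005
```

```bash
python3 - <<'E'
from h import *
s=r.state();print(s["ee_pos"],s["tcp_rot"],s["time_s"],s["dq"],s["contact_force"])
cv2.imwrite("pics/wrist2.png",r.get_image("wrist")[:,:,::-1])
c=cam("wrist",s);print(proj(c,[.494,.249,.195]),proj(c,[.494,.249,.0]))
E
```

```text
[0.49595267 0.24670588 0.4042442 ] [-3.14094854e+00  4.51198648e-04  2.87289167e+00] 1.2 [ 0.07048495 -0.01831739  0.02894905  0.04356009  0.01686312  0.02471561] [-0.15932344 -0.37713717  0.4672474 ]
[322.23303211 231.20319197] [321.58761995 163.18705795]
```

View pics/wrist2.png

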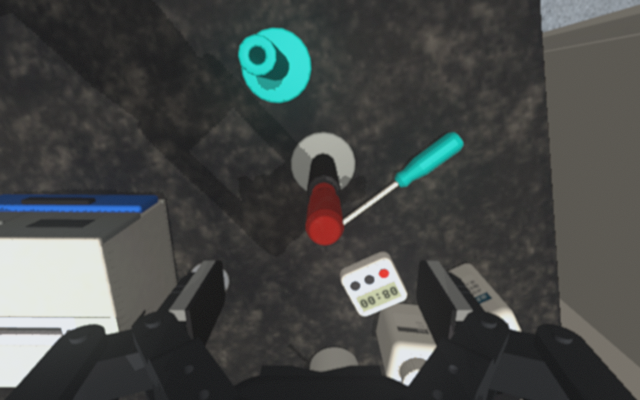

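The red handle top is at about (324,229) and the grey foot at (323,163). The turquoise driver has fallen over by itself and lies at (400,180), clear of the tube.

```bash
python3 - <<'E'
from h import *
s=r.state();c=cam("wrist",s)
im=cv2.imread("pics/wrist2.png");hsv=cv2.cvtColor(im,cv2.COLOR_BGR2HSV)
m=(((hsv[:,:,0]<8)|(hsv[:,:,0]>172))&(hsv[:,:,1]>130)).astype(np.uint8);m[:,:290]=0;m[:,350:]=0;m[255:]=0;m[:170]=0
ys,xs=np.nonzero(m);print(xs.min(),xs.max(),ys.min(),ys.max())
for y in range(205,247,4): print(y,xs[ys==y].min(),xs[ys==y].max())
wm=max(xs[ys==y].max()-xs[ys==y].min()+1 for y in range(215,240)); rad=wm/2
px=((xs[(ys>220)&(ys<235)].mean()),ys.max()+.5-rad);print(px,rad,"top:",plane(c,px,.195))
g=((hsv[:,:,2]>110)&(hsv[:,:,1]<60)).astype(np.uint8);g[:,:280]=0;g[:,365:]=0;g[195:]=0;g[:125]=0
n,l,st,ce=cv2.connectedComponentsWithStats(g);i=1+np.argmax(st[1:,4])
e=cv2.fitEllipse(cv2.convexHull(np.argwhere(l==i)[:,::-1].astype(np.int32)));print(e,"foot",plane(c,e[0],.01))
P=plane(c,px,.195);T=R.from_euler("xyz",s["tcp_rot"]).as_matrix()
print("tool delta mm",1000*T.T@(P-s["ee_pos"]))
E
```

```text
305 343 183 245
205 308 339
209 308 340
213 307 341
217 307 342
221 306 341
225 305 342
229 306 343
233 307 341
237 310 339
241 313 335
245 323 326
(np.float64(323.9266409266409), np.float64(226.0)) 19.5 top: [0.4894552  0.25235117 0.195     ]
((323.18218994140625, 162.62509155273438), (60.93620300292969, 62.15635299682617), 101.11627960205078) foot [0.48997352 0.253087   0.01      ]
tool delta mm [  5.83232693   2.80214921 209.27029518]
```

```bash
cat > m2.py <<'E'
from h import *
import sys
s=r.state();c=cam("wrist",s);print(s["ee_pos"],s["dq"][:2])
im=r.get_image("wrist")[:,:,::-1].copy();cv2.imwrite(sys.argv[1],im);hsv=cv2.cvtColor(im,cv2.COLOR_BGR2HSV)
m=(((hsv[:,:,0]<8)|(hsv[:,:,0]>172))&(hsv[:,:,1]>130)).astype(np.uint8);m[:,:280]=0;m[:,350:]=0;m[258:]=0;m[:150]=0
ys,xs=np.nonzero(m)
wm=max(xs[ys==y].max()-xs[ys==y].min()+1 for y in range(215,240)); rad=wm/2
px=((xs[(ys>220)&(ys<235)].mean()),ys.max()+.5-rad);P=plane(c,px,.195);print(px,rad,"top:",P)
g=((hsv[:,:,2]>110)&(hsv[:,:,1]<60)).astype(np.uint8);g[:,:280]=0;g[:,365:]=0;g[195:]=0;g[:125]=0
n,l,st,ce=cv2.connectedComponentsWithStats(g);i=1+np.argmax(st[1:,4])
e=cv2.fitEllipse(cv2.convexHull(np.argwhere(l==i)[:,::-1].astype(np.int32)));print(e,"foot",plane(c,e[0],.01))
T=R.from_euler("xyz",s["tcp_rot"]).as_matrix()
print("tool delta mm",1000*T.T@(P-s["ee_pos"]))
E
python3 m2.py pics/wrist3.png
```

```text
[0.49454592 0.24810667 0.40426537] [ 0.05132204 -0.01412945]
(np.float64(322.1126213592233), np.float64(229.0)) 19.5 top: [0.49098746 0.25084848 0.195     ]
((322.0749206542969, 164.49867248535156), (60.46369934082031, 61.93267822265625), 95.86459350585938) foot [0.49168538 0.25135077 0.01      ]
tool delta mm [  3.9582274    1.7563855  209.26877718]
```

>>> play_rows --commands '[{"grip": 1,"tx": 0,"ty": 0,"tz": 0,"turn": 0},{"grip": 1,"tx": 0,"ty": 0,"tz": 0,"turn": 0},{"grip": 1,"tx": 0,"ty": 0,"tz": 0,"turn": 0}]'

```text
time_s: 1.68
ee_pos: [0.493, 0.2502, 0.4049]
tcp_rot: [3.141, 0.0, 2.88]
contact_force: [-0.8, -0.3, 0.2]
grip_width: 0.999
```

```bash
python3 m2.py pics/wrist4.png
```

```text
[0.49295826 0.25019734 0.40485483] [-0.00542753  0.00167191]
(np.float64(319.3582677165354), np.float64(231.5)) 19.0 top: [0.49097299 0.25094739 0.195     ]
((320.54595947265625, 165.82102966308594), (60.074951171875, 61.508094787597656), 92.8471450805664) foot [0.49165136 0.25144929 0.01      ]
tool delta mm [2.13062802e+00 1.61887097e-01 2.09854680e+02]
```

>>> play_rows --commands '[{"grip": 1,"tx": 2,"ty": 0,"tz": 25,"turn": 0},{"grip": 1,"tx": 2,"ty": 0,"tz": 50,"turn": 0},{"grip": 1,"tx": 2,"ty": 0,"tz": 75,"turn": 0},{"grip": 1,"tx": 2,"ty": 0,"tz": 95,"turn": 0},{"grip": 1,"tx": 2,"ty": 0,"tz": 95,"turn": 0},{"grip": 1,"tx": 2,"ty": 0,"tz": 95,"turn": 0}]'

```text
time_s: 2.48
ee_pos: [0.4919, 0.2503, 0.3106]
tcp_rot: [3.141, 0.001, 2.879]
contact_force: [-0.3, 0.1, 0.1]
grip_width: 1.003
```

>>> play_rows --commands '[{"grip": 0.45,"tx": 0,"ty": 0,"tz": 0,"turn": 0},{"grip": 0.45,"tx": 0,"ty": 0,"tz": 0,"turn": 0},{"grip": 0.3,"tx": 0,"ty": 0,"tz": 0,"turn": 0},{"grip": 0,"tx": 0,"ty": 0,"tz": 0,"turn": 0},{"grip": 0,"tx": 0,"ty": 0,"tz": 0,"turn": 0},{"grip": 0,"tx": 0,"ty": 0,"tz": 0,"turn": 0}]' --squeeze 70

```text
time_s: 3.22
ee_pos: [0.4918, 0.2501, 0.3101]
tcp_rot: [3.141, 0.001, 2.879]
contact_force: [-0.1, 0.9, 3.7]
grip_width: 0.249
```

```bash
python3 - <<'E'
from h import *
s=r.state();print(s["ee_pos"],s["tcp_rot"],s["grip_width"],s["contact_force"],s["torque"])
cv2.imwrite("pics/wrist5.png",r.get_image("wrist")[:,:,::-1])
E
```

```text
[0.49178694 0.25005541 0.31014855] [3.14085537e+00 6.69234532e-04 2.87859469e+00] 0.2487417682901165 [-0.07122686  0.90568376  3.67770212] [-0.04352825  0.00182336 -0.02731282]
```

View pics/wrist5.png

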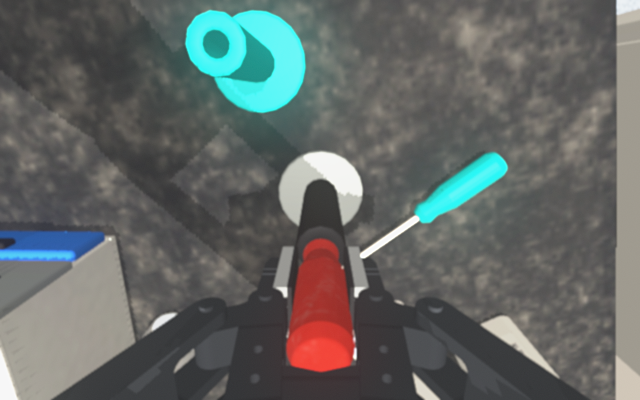

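The handle is held between the pads and looks upright. Now I lift it straight out.

>>> play_rows --commands '[{"grip": 0,"tx": 0,"ty": 0,"tz": -10,"turn": 0},{"grip": 0,"tx": 0,"ty": 0,"tz": -35,"turn": 0},{"grip": 0,"tx": 0,"ty": 0,"tz": -65,"turn": 0},{"grip": 0,"tx": 0,"ty": 0,"tz": -95,"turn": 0},{"grip": 0,"tx": 0,"ty": 0,"tz": -125,"turn": 0},{"grip": 0,"tx": 0,"ty": 0,"tz": -150,"turn": 0},{"grip": 0,"tx": 0,"ty": 0,"tz": -150,"turn": 0},{"grip": 0,"tx": 0,"ty": 0,"tz": -150,"turn": 0}]'

```text
time_s: 4.28
ee_pos: [0.4914, 0.2498, 0.4585]
tcp_rot: [-3.14, -0.002, 2.879]
contact_force: [0.1, -0.4, -1.5]
grip_width: 0.251
```

```bash
python3 - <<'E'
from h import *
s=r.state();print(s["ee_pos"],s["tcp_rot"],s["grip_width"],s["contact_force"],s["torque"],s["dq"])
cv2.imwrite("pics/wrist6.png",r.get_image("wrist")[:,:,::-1])
T=R.from_euler("xyz",s["tcp_rot"]).as_matrix()
print(1000*T.T@(np.array([.545,-.0513,s["ee_pos"][2]])-s["ee_pos"]))
c=cam("wrist",s);print(proj(c,s["ee_pos"]+T@[0,0,.282]),proj(c,[.491,.251,.115]))
E
```

```text
[0.49136992 0.24979944 0.45847373] [-3.14011511e+00 -1.74008554e-03  2.87857589e+00] 0.2509653506660278 [ 0.10620775 -0.41772351 -1.51871812] [ 0.0030029  -0.02146984 -0.00841223] [ 0.00195366  0.00987817  0.01268423  0.00101654 -0.00067489 -0.00043492]
[-1.30069817e+02 -2.76801131e+02  1.82653843e-01]
[319.50646342 197.73735311] [321.3453011  178.53612509]
```

View pics/wrist6.png

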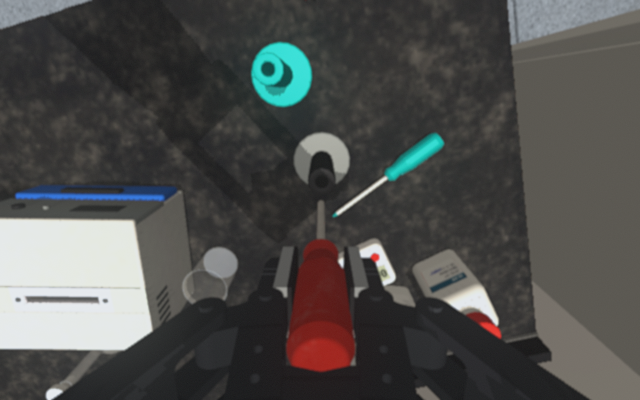

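The tip is at about (320,202), close to its prediction, and the tube's mouth at (321,180). I move over the slot.

>>> play_rows --commands '[{"grip": 0,"tx": -20,"ty": -42,"tz": 0,"turn": 0},{"grip": 0,"tx": -42,"ty": -90,"tz": 0,"turn": 0},{"grip": 0,"tx": -65,"ty": -138,"tz": 0,"turn": 0},{"grip": 0,"tx": -88,"ty": -187,"tz": 0,"turn": 0},{"grip": 0,"tx": -110,"ty": -235,"tz": 0,"turn": 0},{"grip": 0,"tx": -125,"ty": -267,"tz": 0,"turn": 0},{"grip": 0,"tx": -130,"ty": -277,"tz": 0,"turn": 0},{"grip": 0,"tx": -130,"ty": -277,"tz": 0,"turn": 0}]'

```text
time_s: 5.32
ee_pos: [0.5452, -0.0514, 0.4588]
tcp_rot: [3.141, -0.002, 2.878]
contact_force: [-0.3, 0.4, -0.5]
grip_width: 0.249
```

>>> play_rows --commands '[{"grip": 0,"tx": 0,"ty": 0,"tz": 25,"turn": 0},{"grip": 0,"tx": 0,"ty": 0,"tz": 25,"turn": 0},{"grip": 0,"tx": 0,"ty": 0,"tz": 25,"turn": 0},{"grip": 0,"tx": 0,"ty": 0,"tz": 25,"turn": 0},{"grip": 0,"tx": 0,"ty": 0,"tz": 25,"turn": 0}]'

```text
time_s: 5.95
ee_pos: [0.5452, -0.0511, 0.4354]
tcp_rot: [3.141, 0.001, 2.879]
contact_force: [-1.4, -0.5, -0.2]
grip_width: 0.257
```

```bash
python3 - <<'E'
from h import *
s=r.state();print(s["ee_pos"],s["tcp_rot"],s["contact_force"],s["dq"])
cv2.imwrite("pics/wrist7.png",r.get_image("wrist")[:,:,::-1])
T=R.from_euler("xyz",s["tcp_rot"]).as_matrix()
c=cam("wrist",s);print(proj(c,s["ee_pos"]+T@[0,0,.282]),proj(c,[.545,-.0513,.125]))
crop("pics/wrist7.png",220,100,420,250,4,"pics/wrist7c.png")
E
```

```text
[ 0.54521474 -0.05112151  0.43540498] [3.14124566e+00 1.27484035e-03 2.87886497e+00] [-1.43972209 -0.4544514  -0.18622597] [-0.00172602  0.00212765  0.003896   -0.00033832 -0.00157268  0.00080093]
[319.50625663 197.73654172] [319.23092406 187.32470521]
```

View pics/wrist7.png

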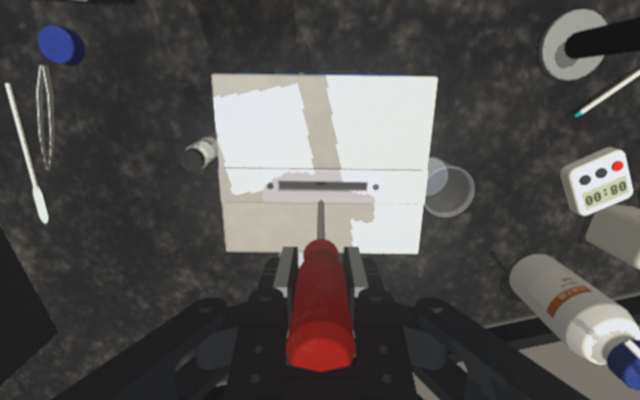

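View pics/wrist7c.png

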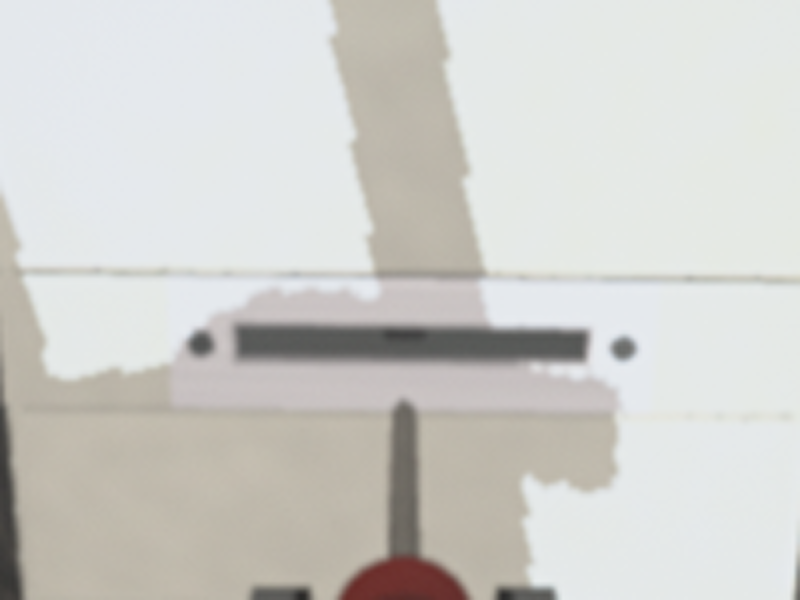

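The slot spans crop (236,345)-(588,345), centred at about (323,186) in the full picture. The shaft tip is at about (321,201). A black patch about 10 mm wide shows inside the slot at (321,183) and may be the tab.

```bash
cat > m3.py <<'E'
from h import *
import sys
s=r.state();c=cam("wrist",s)
im=r.get_image("wrist")[:,:,::-1].copy();cv2.imwrite("pics/"+sys.argv[1]+".png",im)
cv2.imwrite("pics/"+sys.argv[1]+"s.png",cv2.resize(r.get_image("scene")[170:250,280:390,::-1],None,fx=6,fy=6,interpolation=cv2.INTER_CUBIC))
x0,y0,x1,y1=240,120,400,240
crop("pics/"+sys.argv[1]+".png",x0,y0,x1,y1,5,"pics/"+sys.argv[1]+"c.png")
T=R.from_euler("xyz",s["tcp_rot"]).as_matrix()
def tool(px,z):return 1000*T.T@(plane(c,px,z)-s["ee_pos"])
print(s["ee_pos"],s["contact_force"])
g=cv2.cvtColor(im,cv2.COLOR_BGR2GRAY)
E
python3 - <<'E'
import sys;sys.argv=["","w8"]
exec(open("m3.py").read())
for p in [(323,185.75),(279,184.9),(367,186.4),(321.25,183.2)]: print(p,tool(p,.125),tool(p,.095))
E
```

```text
[ 0.54518117 -0.0512115   0.43522612] [-0.28396167  0.52445772 -0.7414503 ]
(323, 185.75) [  2.03052696   2.94713297 310.22509471] [ -6.26712067   3.16413889 340.23302091]
(279, 184.9) [  2.79639535 -35.32285148 310.21470434] [ -5.41900188 -39.21584816 340.22151467]
(367, 186.4) [  1.44431472  41.26395227 310.23532679] [ -6.91628914  45.59599059 340.24435187]
(321.25, 183.2) [  4.32639984   1.4225287  310.22253572] [ -3.72468266   1.47579984 340.2301871 ]
```

View pics/w8s.png

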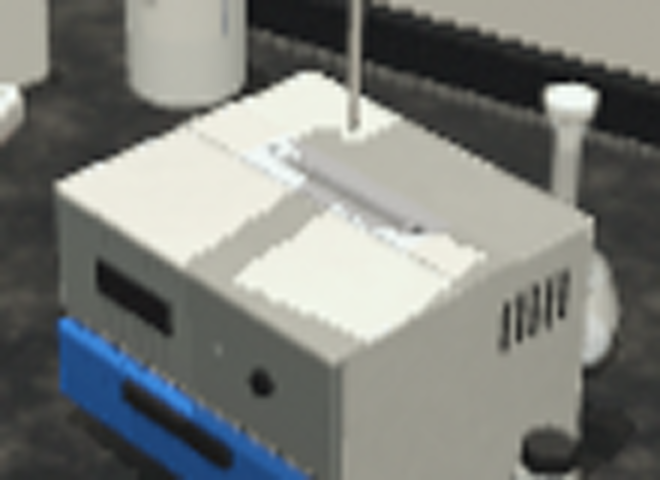

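```bash
python3 - <<'E'
from h import *
s=r.state();c=cam("wrist",s);cs=cam("scene")
P,e=tri(c,(320.75,200.5),cs,(338.8,191.2));T=R.from_euler("xyz",s["tcp_rot"]).as_matrix()
print(P,e,1000*T.T@(P-s["ee_pos"]))
E
```

```text
[ 0.54759821 -0.05147692  0.15568112] 0.001970889686326391 [ -2.26902169   0.41799833 279.29582072]
```

>>> play_rows --commands '[{"grip": 0,"tx": 2,"ty": 3,"tz": 6,"turn": 0.1},{"grip": 0,"tx": 2,"ty": 3,"tz": 14,"turn": 0.1},{"grip": 0,"tx": 2,"ty": 3,"tz": 14,"turn": 0.1},{"grip": 0,"tx": 2,"ty": 3,"tz": 14,"turn": 0.1},{"grip": 0,"tx": 2,"ty": 3,"tz": 14,"turn": 0.1}]'

```text
time_s: 6.72
ee_pos: [0.5441, -0.0479, 0.4209]
tcp_rot: [3.141, 0.0, 2.861]
contact_force: [-0.3, 1.1, -0.7]
grip_width: 0.254
```

```bash
python3 m3.py w9
```

```text
[ 0.54409129 -0.04793583  0.42090654] [-0.25066994  1.06405686 -0.74823991]
```

View pics/w9c.png

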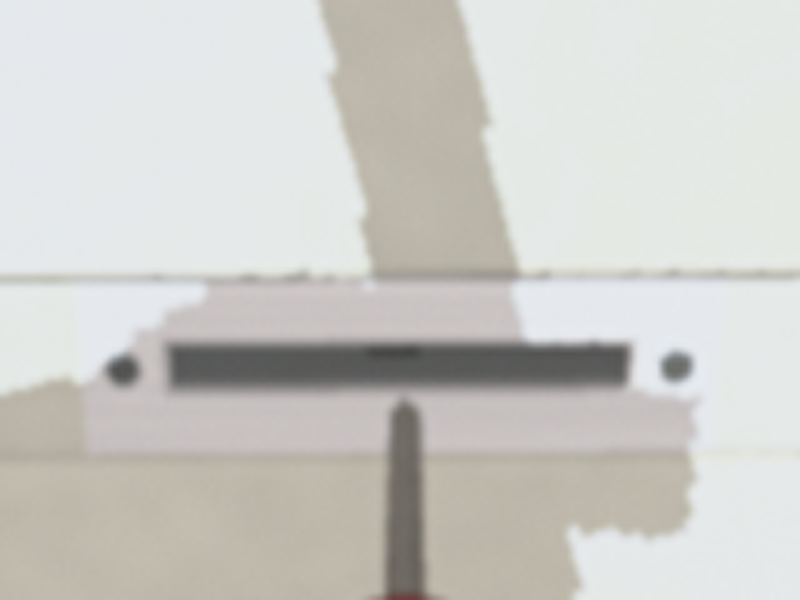

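View pics/w9s.png

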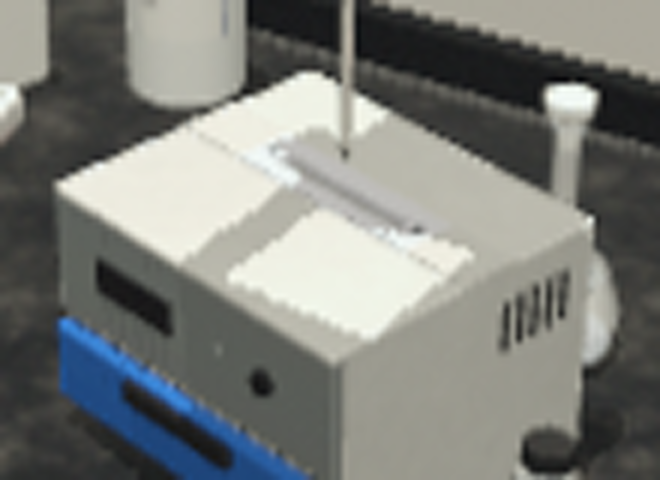

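The black patch stayed fixed to the slot while the tip moved 3 mm, so it is the tab, about 1-1.5 mm on the -y side of the slot's middle. Tip at crop (404,403), slot centre at (400,366).

```bash
python3 - <<'E'
from h import *
s=r.state();c=cam("wrist",s);T=R.from_euler("xyz",s["tcp_rot"]).as_matrix()
def tool(px,z):return 1000*T.T@(plane(c,px,z)-s["ee_pos"])
print("slot",tool((320,193.2),.125))
for x in [(274,193),(366,193)]:print(tool(x,.125))
for d in(.018,.026,.034): print("tab",tool((240+394/5,120+351/5),.125-d))
P,e=tri(c,(240+404/5,120+403/5),cam("scene"),(280+345/6,170+157/6));print(P,e,1000*T.T@(P-s["ee_pos"]))
for z in(.139,.1416): print(tool((240+404/5,120+403/5),z))
E
```

```text
slot [ -0.41828109   0.34089815 295.89359256]
[-2.47457718e-01 -3.79102940e+01  2.95888364e+02]
[-2.41816961e-01  3.85830290e+01  2.95898669e+02]
tab [ -3.05869792  -0.75878334 313.89459637]
tab [ -5.38671987  -0.80585483 321.89560489]
tab [ -7.71474183  -0.85292632 329.89661341]
[ 0.54707035 -0.04825459  0.13989356] 0.0018523214327082138 [ -2.85900932   0.49142918 281.00111517]
[ -2.33704422   1.00234573 281.894516  ]
[ -1.49147021   1.00135481 279.29414728]
```

>>> play_rows --commands '[{"grip": 0,"tx": 2,"ty": -1.5,"tz": 5,"turn": 0},{"grip": 0,"tx": 2,"ty": -1.5,"tz": 10,"turn": 0},{"grip": 0,"tx": 2,"ty": -1.5,"tz": 10,"turn": 0},{"grip": 0,"tx": 2,"ty": -1.5,"tz": 10,"turn": 0},{"grip": 0,"tx": 2,"ty": -1.5,"tz": 10,"turn": 0}]'

```text
time_s: 7.45
ee_pos: [0.5417, -0.0488, 0.4108]
tcp_rot: [3.141, 0.0, 2.861]
contact_force: [-0.2, 0.9, -1.2]
grip_width: 0.252
```

```bash
python3 m3.py w10
```

```text
[ 0.54174024 -0.04877443  0.41081317] [-0.16003917  0.9002831  -1.24398433]
```

View pics/w10c.png

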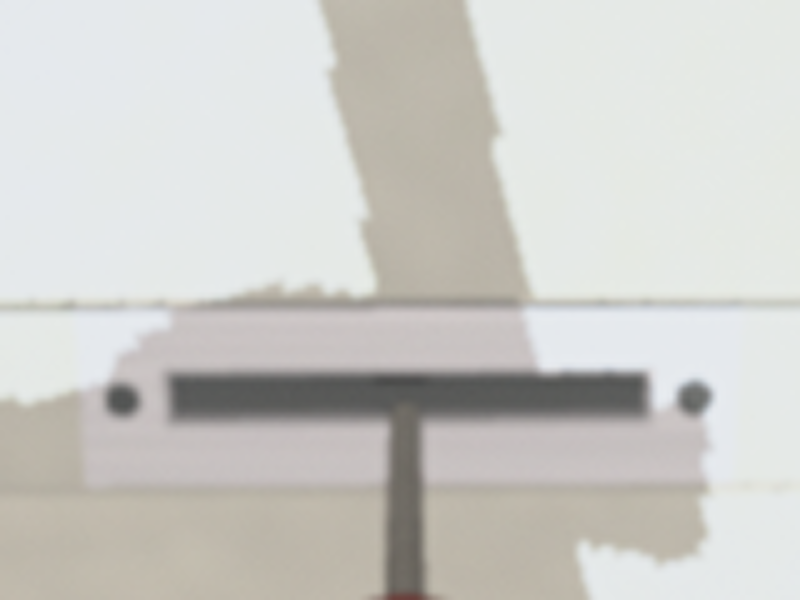

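View pics/w10s.png

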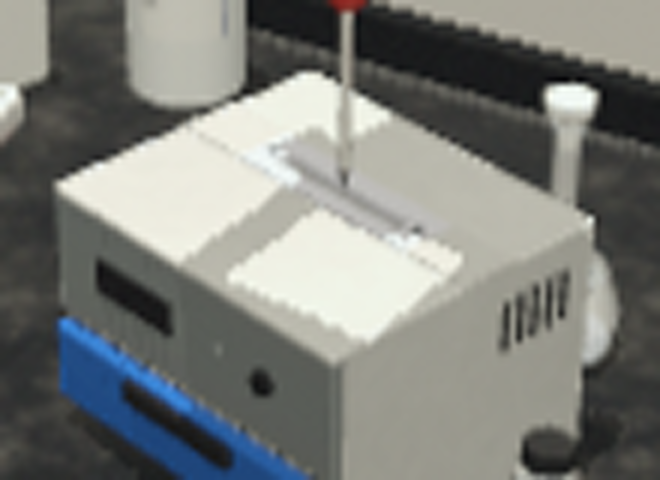

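Tip edge at crop (405,405), slot band rows 374-418, so the tip is about 1.6 mm too far from the robot. I correct that and lower 3 mm.

>>> play_rows --commands '[{"grip": 0,"tx": 1.7,"ty": -0.5,"tz": 0,"turn": 0},{"grip": 0,"tx": 1.7,"ty": -0.5,"tz": 1,"turn": 0},{"grip": 0,"tx": 1.7,"ty": -0.5,"tz": 2,"turn": 0},{"grip": 0,"tx": 1.7,"ty": -0.5,"tz": 3,"turn": 0},{"grip": 0,"tx": 1.7,"ty": -0.5,"tz": 3,"turn": 0}]'

```text
time_s: 8.18
ee_pos: [0.5399, -0.0488, 0.4075]
tcp_rot: [3.142, -0.0, 2.861]
contact_force: [0.1, -0.6, -0.9]
grip_width: 0.248
```

```bash
python3 m3.py w11; python3 -c "
from h import *
crop('pics/w11.png',280,180,360,240,10,'pics/w11c.png')"
```

```text
[ 0.53989313 -0.04878283  0.40754743] [ 0.07268475 -0.64696357 -0.86399054]
```

View pics/w11c.png

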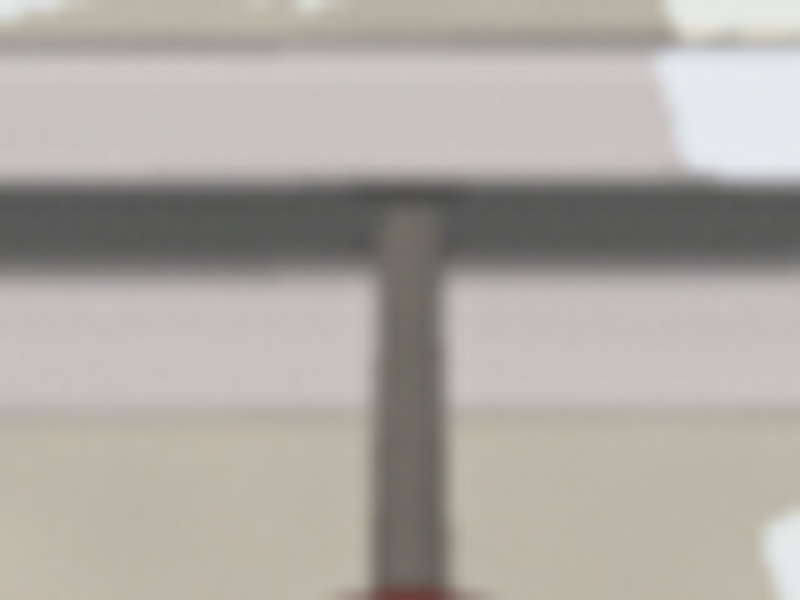

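View pics/w11s.png

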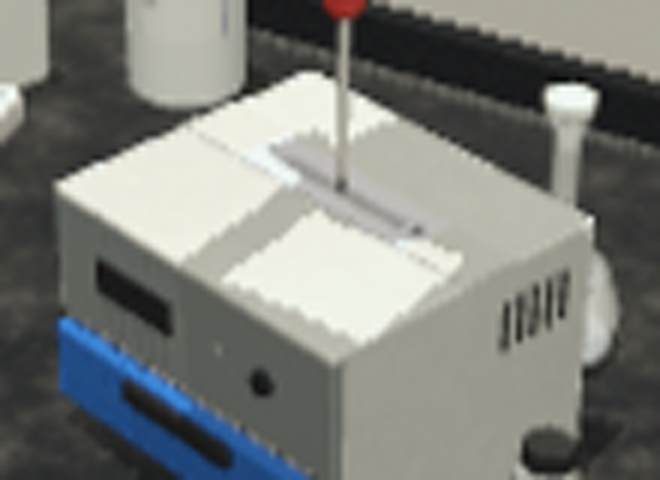

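The tip now sits across the slot band: tip edge at crop row 205, slot rows 185-265, so it is centred to about 0.3 mm. I lower it slowly and watch the force.

>>> play_rows --commands '[{"grip": 0,"tx": 0,"ty": 0,"tz": 0.5,"turn": 0},{"grip": 0,"tx": 0,"ty": 0,"tz": 1,"turn": 0},{"grip": 0,"tx": 0,"ty": 0,"tz": 1.5,"turn": 0},{"grip": 0,"tx": 0,"ty": 0,"tz": 2,"turn": 0}]'

```text
time_s: 8.78
ee_pos: [0.54, -0.0488, 0.4058]
tcp_rot: [3.141, 0.001, 2.861]
contact_force: [1.0, -0.4, -1.0]
grip_width: 0.25
```

>>> play_rows --commands '[{"grip": 0,"tx": 0,"ty": 0,"tz": 0.5,"turn": 0},{"grip": 0,"tx": 0,"ty": 0,"tz": 1,"turn": 0},{"grip": 0,"tx": 0,"ty": 0,"tz": 1.5,"turn": 0},{"grip": 0,"tx": 0,"ty": 0,"tz": 2,"turn": 0}]'

```text
time_s: 9.28
ee_pos: [0.54, -0.0488, 0.4037]
tcp_rot: [3.141, 0.0, 2.861]
contact_force: [1.4, -0.3, 0.1]
grip_width: 0.25
```

```bash
python3 m3.py w12; python3 -c "
from h import *
print(r.state()['torque'],r.state()['contact_force'])
crop('pics/w12.png',280,180,360,240,10,'pics/w12c.png')"
```

```text
[ 0.53995901 -0.04882784  0.4037288 ] [ 1.36127694 -0.27098508  0.09980319]
[-0.07757892 -0.2392893  -0.02647713] [ 1.48468534 -0.36485013 -0.24649315]
```

View pics/w12c.png

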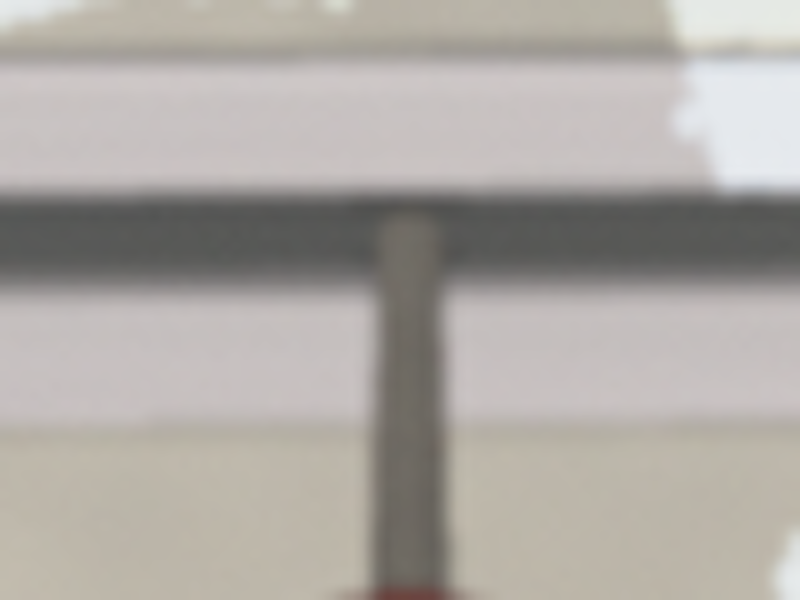

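The force and moment fit a light 1 N touch on the -x wall of the slot. I ease off 0.8 mm away from it.

>>> play_rows --commands '[{"grip": 0,"tx": -0.8,"ty": 0,"tz": 0,"turn": 0},{"grip": 0,"tx": -0.8,"ty": 0,"tz": 0,"turn": 0},{"grip": 0,"tx": -0.8,"ty": 0,"tz": 1,"turn": 0},{"grip": 0,"tx": -0.8,"ty": 0,"tz": 1,"turn": 0}]'

```text
time_s: 9.88
ee_pos: [0.5406, -0.049, 0.4025]
tcp_rot: [3.142, -0.001, 2.861]
contact_force: [0.2, 0.3, -0.7]
grip_width: 0.253
```

```bash
python3 -c "
from h import *
s=r.state();print(s['torque'],s['contact_force'],s['ee_pos'])"
```

```text
[-0.02201456  0.04220403 -0.01651248] [ 0.19327134  0.26419415 -0.66576335] [ 0.54058793 -0.04898238  0.40251248]
```

>>> play_rows --commands '[{"grip": 0,"tx": 0,"ty": 0,"tz": 1,"turn": 0},{"grip": 0,"tx": 0,"ty": 0,"tz": 2,"turn": 0},{"grip": 0,"tx": 0,"ty": 0,"tz": 3,"turn": 0},{"grip": 0,"tx": 0,"ty": 0,"tz": 4,"turn": 0}]'

```text
time_s: 10.38
ee_pos: [0.5407, -0.049, 0.3986]
tcp_rot: [3.142, -0.0, 2.861]
contact_force: [-0.6, 0.1, -1.1]
grip_width: 0.253
```

```bash
python3 -c "
from h import *
s=r.state();print(s['torque'],s['contact_force'],s['ee_pos'])"
```

```text
[ 0.00971933 -0.05750835  0.00143503] [-0.62131622  0.14370018 -1.08765197] [ 0.54066158 -0.04900121  0.39858587]
```

>>> play_rows --commands '[{"grip": 0,"tx": 0,"ty": 0,"tz": 1,"turn": 0},{"grip": 0,"tx": 0,"ty": 0,"tz": 2,"turn": 0},{"grip": 0,"tx": 0,"ty": 0,"tz": 3,"turn": 0},{"grip": 0,"tx": 0,"ty": 0,"tz": 4,"turn": 0}]'

```text
time_s: 10.88
ee_pos: [0.5407, -0.049, 0.3946]
tcp_rot: [3.142, -0.0, 2.861]
contact_force: [0.6, 0.2, -1.6]
grip_width: 0.253
```

```bash
python3 -c "
from h import *
s=r.state();print(s['torque'],s['contact_force'],s['ee_pos'])"; python3 m3.py w13
```

```text
[ 0.01989226  0.07225964 -0.01863403] [ 0.60930651  0.2203043  -1.64963572] [ 0.54067852 -0.04902453  0.39462283]
[ 0.54067852 -0.04902453  0.39462283] [ 0.60930651  0.2203043  -1.64963572]
```

View pics/w13c.png

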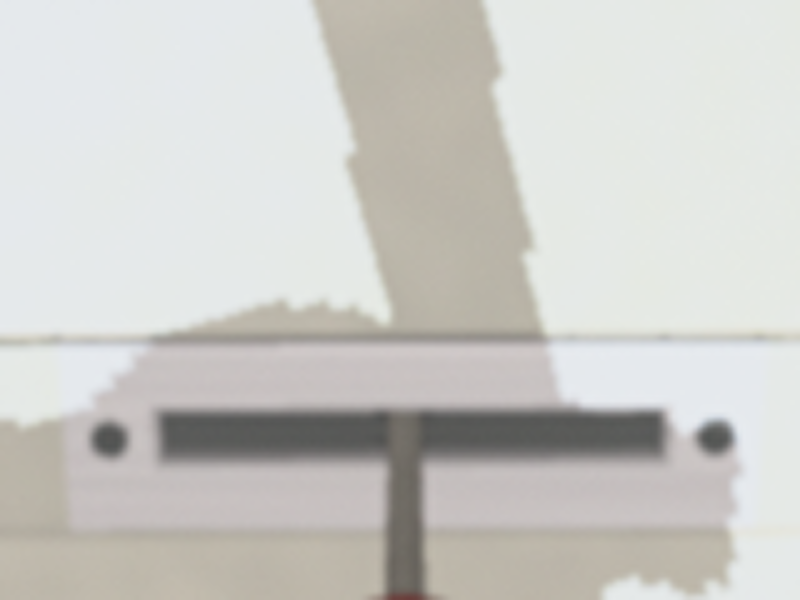

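The shaft has gone into the slot (crop x 404, slot centre 412, so y is about -1.2 mm, over the tab). Going on down.

>>> play_rows --commands '[{"grip": 0,"tx": 0,"ty": 0,"tz": 1,"turn": 0},{"grip": 0,"tx": 0,"ty": 0,"tz": 2,"turn": 0},{"grip": 0,"tx": 0,"ty": 0,"tz": 3,"turn": 0},{"grip": 0,"tx": 0,"ty": 0,"tz": 4,"turn": 0}]'

```text
time_s: 11.48
ee_pos: [0.5407, -0.049, 0.3906]
tcp_rot: [3.142, -0.0, 2.861]
contact_force: [-1.2, -0.7, -2.1]
grip_width: 0.25
```

>>> play_rows --commands '[{"grip": 0,"tx": 0,"ty": 0,"tz": 1,"turn": 0},{"grip": 0,"tx": 0,"ty": 0,"tz": 2,"turn": 0},{"grip": 0,"tx": 0,"ty": 0,"tz": 3,"turn": 0}]'

```text
time_s: 11.85
ee_pos: [0.5407, -0.049, 0.3876]
tcp_rot: [3.141, -0.0, 2.861]
contact_force: [1.1, 0.3, -0.3]
grip_width: 0.25
```

```bash
python3 -c "
from h import *
s=r.state();print(s['torque'],s['contact_force'],s['ee_pos'])"
```

```text
[-0.00389696 -0.00153713  0.00579293] [ 1.05865997  0.27414415 -0.28934822] [ 0.54066347 -0.0490247   0.38760793]
```

Tip about 19 mm deep with no contact yet. I continue in 3 mm calls.

>>> play_rows --commands '[{"grip": 0,"tx": 0,"ty": 0,"tz": 1,"turn": 0},{"grip": 0,"tx": 0,"ty": 0,"tz": 2,"turn": 0},{"grip": 0,"tx": 0,"ty": 0,"tz": 3,"turn": 0}]'

```text
time_s: 12.22
ee_pos: [0.5407, -0.049, 0.3846]
tcp_rot: [3.142, -0.0, 2.861]
contact_force: [0.3, -0.5, -1.4]
grip_width: 0.251
```

>>> play_rows --commands '[{"grip": 0,"tx": 0,"ty": 0,"tz": 1,"turn": 0},{"grip": 0,"tx": 0,"ty": 0,"tz": 2,"turn": 0}]'

```text
time_s: 12.48
ee_pos: [0.5407, -0.049, 0.3826]
tcp_rot: [3.142, -0.0, 2.861]
contact_force: [0.0, 0.1, -1.2]
grip_width: 0.253
```

>>> play_rows --commands '[{"grip": 0,"tx": 0,"ty": 0,"tz": 1,"turn": 0},{"grip": 0,"tx": 0,"ty": 0,"tz": 2,"turn": 0}]'

```text
time_s: 12.72
ee_pos: [0.5407, -0.049, 0.3806]
tcp_rot: [3.141, 0.0, 2.861]
contact_force: [0.2, 0.2, -1.3]
grip_width: 0.249
```

Depth about 26 mm. I go on, 2 mm per call.

>>> play_rows --commands '[{"grip": 0,"tx": 0,"ty": 0,"tz": 1,"turn": 0},{"grip": 0,"tx": 0,"ty": 0,"tz": 2,"turn": 0}]'

```text
time_s: 12.98
ee_pos: [0.5407, -0.049, 0.3786]
tcp_rot: [3.142, 0.0, 2.861]
contact_force: [0.3, -0.2, -0.2]
grip_width: 0.25
```

>>> play_rows --commands '[{"grip": 0,"tx": 0,"ty": 0,"tz": 1,"turn": 0},{"grip": 0,"tx": 0,"ty": 0,"tz": 2,"turn": 0}]'

```text
time_s: 13.22
ee_pos: [0.5407, -0.049, 0.3767]
tcp_rot: [3.142, 0.0, 2.861]
contact_force: [-0.1, 0.2, -0.4]
grip_width: 0.245
```

>>> play_rows --commands '[{"grip": 0,"tx": 0,"ty": 0,"tz": 1,"turn": 0},{"grip": 0,"tx": 0,"ty": 0,"tz": 2,"turn": 0}]'

```text
time_s: 13.48
ee_pos: [0.5407, -0.049, 0.3747]
tcp_rot: [3.141, 0.0, 2.861]
contact_force: [0.7, 0.4, -0.9]
grip_width: 0.253
```

```bash
python3 -c "
from h import *
s=r.state();print(s['torque'],s['contact_force'],s['ee_pos'],s['joint_efforts'])"
```

```text
[ 0.02014605  0.071012   -0.01007455] [ 0.70513383  0.38316706 -0.87708052] [ 0.5406746  -0.04901717  0.37466391] [-1.09028254e-04 -3.95278859e+01 -2.28614420e+01 -2.86645836e-04
  1.25083202e-02  5.34573900e-06]
```

>>> play_rows --commands '[{"grip": 0,"tx": 0,"ty": 0,"tz": 1,"turn": 0},{"grip": 0,"tx": 0,"ty": 0,"tz": 1,"turn": 0}]'

```text
time_s: 13.72
ee_pos: [0.5407, -0.049, 0.3736]
tcp_rot: [3.142, -0.0, 2.861]
contact_force: [-0.5, 0.1, -1.0]
grip_width: 0.255
```

>>> play_rows --commands '[{"grip": 0,"tx": 0,"ty": 0,"tz": 1,"turn": 0},{"grip": 0,"tx": 0,"ty": 0,"tz": 1,"turn": 0}]'

```text
time_s: 13.98
ee_pos: [0.5408, -0.049, 0.3731]
tcp_rot: [3.141, 0.001, 2.861]
contact_force: [-0.3, -1.0, 1.5]
grip_width: 0.25
```

>>> play_rows --commands '[{"grip": 0,"tx": 0,"ty": 0,"tz": 1,"turn": 0},{"grip": 0,"tx": 0,"ty": 0,"tz": 1,"turn": 0}]'

```text
time_s: 14.22
ee_pos: [0.5408, -0.0491, 0.3725]
tcp_rot: [3.141, 0.002, 2.861]
contact_force: [-1.0, -0.1, 4.5]
grip_width: 0.253
```

>>> play_rows --commands '[{"grip": 0,"tx": 0,"ty": 0,"tz": 1,"turn": 0},{"grip": 0,"tx": 0,"ty": 0,"tz": 1,"turn": 0}]'

```text
time_s: 14.48
ee_pos: [0.5408, -0.0491, 0.3716]
tcp_rot: [3.141, 0.002, 2.861]
contact_force: [-0.7, -0.6, 5.4]
grip_width: 0.252
```

Contact at TCP z about 0.373 (33 mm deep), with the force rising like the tab's spring. I press gently.

>>> play_rows --commands '[{"grip": 0,"tx": 0,"ty": 0,"tz": 0.5,"turn": 0},{"grip": 0,"tx": 0,"ty": 0,"tz": 1,"turn": 0}]'

```text
time_s: 14.72
ee_pos: [0.5409, -0.0491, 0.3709]
tcp_rot: [3.141, 0.002, 2.861]
contact_force: [-0.7, 0.1, 7.7]
grip_width: 0.248
```

```bash
cat > d.py <<'E'
from h import *
import sys
s=r.state();print(s['torque'],s['contact_force'],s['ee_pos'])
im=r.get_image("scene")[:,:,::-1][165:285,280:400]
cv2.imwrite(sys.argv[1],cv2.resize(im,None,fx=5,fy=5,interpolation=cv2.INTER_CUBIC))
E
python3 d.py pics/d1.png
```

```text
[-0.06537587  0.19180932  0.03956373] [-0.69162274  0.07768327  7.66376809] [ 0.54086745 -0.04906953  0.37093459]
```

View pics/d1.png

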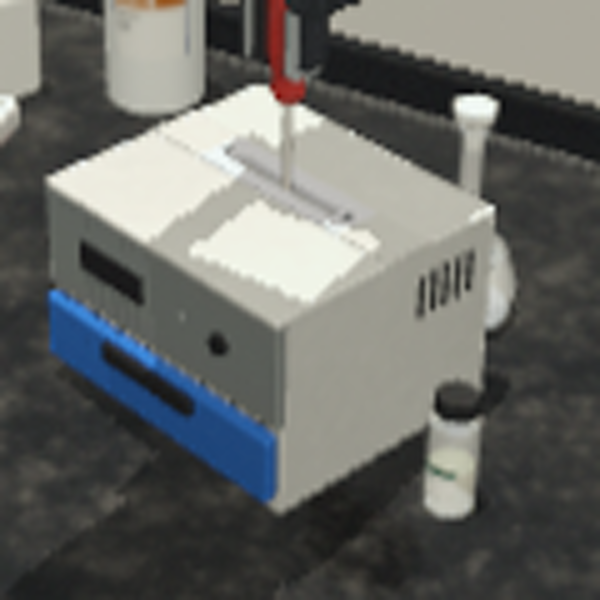

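The drawer is still shut at about 8 N. I press a little more.

>>> play_rows --commands '[{"grip": 0,"tx": 0,"ty": 0,"tz": 0.7,"turn": 0},{"grip": 0,"tx": 0,"ty": 0,"tz": 0.7,"turn": 0}]'

```text
time_s: 15.02
ee_pos: [0.5408, -0.049, 0.3699]
tcp_rot: [3.141, 0.002, 2.861]
contact_force: [0.3, -1.1, 2.8]
grip_width: 0.26
```

```bash
python3 d.py pics/d2.png
```

```text
[-0.00406745  0.07142916 -0.01131219] [ 0.31728415 -1.05927122  2.78225063] [ 0.54079493 -0.04903863  0.36990989]
```

View pics/d2.png

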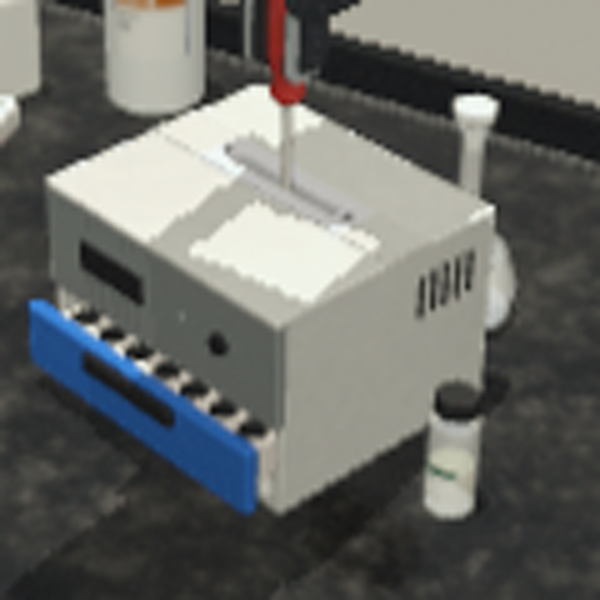

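The blue front is coming out. I hold a moment to let it finish.

>>> play_rows --commands '[{"grip": 0,"tx": 0,"ty": 0,"tz": 0,"turn": 0},{"grip": 0,"tx": 0,"ty": 0,"tz": 0,"turn": 0},{"grip": 0,"tx": 0,"ty": 0,"tz": 0,"turn": 0},{"grip": 0,"tx": 0,"ty": 0,"tz": 0,"turn": 0}]'

```text
time_s: 15.58
ee_pos: [0.5408, -0.049, 0.3692]
tcp_rot: [3.141, 0.001, 2.861]
contact_force: [0.2, -0.4, 5.4]
grip_width: 0.251
```

```bash
python3 d.py pics/d3.png
```

```text
[-0.0359846  -0.02209697  0.05360224] [ 0.19389    -0.43863451  5.44180969] [ 0.54084925 -0.0490339   0.36920048]
```

View pics/d3.png

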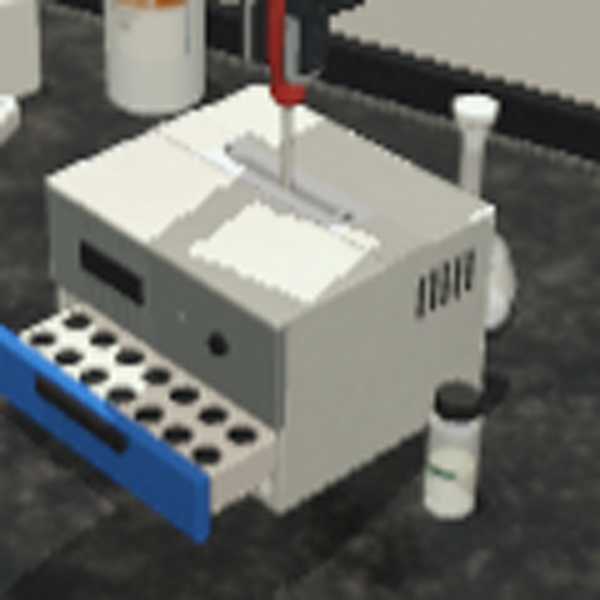

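The drawer is fully out. I retract straight up.

>>> play_rows --commands '[{"grip": 0,"tx": 0,"ty": 0,"tz": -4,"turn": 0},{"grip": 0,"tx": 0,"ty": 0,"tz": -10,"turn": 0},{"grip": 0,"tx": 0,"ty": 0,"tz": -18,"turn": 0},{"grip": 0,"tx": 0,"ty": 0,"tz": -28,"turn": 0},{"grip": 0,"tx": 0,"ty": 0,"tz": -40,"turn": 0},{"grip": 0,"tx": 0,"ty": 0,"tz": -60,"turn": 0},{"grip": 0,"tx": 0,"ty": 0,"tz": -85,"turn": 0},{"grip": 0,"tx": 0,"ty": 0,"tz": -92,"turn": 0}]'

```text
time_s: 16.62
ee_pos: [0.5406, -0.049, 0.4631]
tcp_rot: [3.141, 0.003, 2.861]
contact_force: [-0.5, -0.3, -0.2]
grip_width: 0.248
```

```bash
python3 - <<'E'
from h import *
s=r.state();print(s["ee_pos"],s["tcp_rot"],s["contact_force"])
T=R.from_euler("xyz",s["tcp_rot"]).as_matrix()
print(1000*T.T@(np.array([.4918,.2503,.460])-s["ee_pos"]))
E
```

```text
[ 0.54059497 -0.04896291  0.46307354] [3.14090976e+00 2.94157454e-03 2.86118762e+00] [-0.50050848 -0.2643585  -0.15667888]
[129.71716057 274.06907017   2.87913858]
```

>>> play_rows --commands '[{"grip": 0,"tx": 20,"ty": 42,"tz": 0,"turn": 0},{"grip": 0,"tx": 42,"ty": 90,"tz": 0,"turn": 0},{"grip": 0,"tx": 65,"ty": 138,"tz": 0,"turn": 0},{"grip": 0,"tx": 88,"ty": 187,"tz": 0,"turn": 0},{"grip": 0,"tx": 110,"ty": 232,"tz": 0,"turn": 0},{"grip": 0,"tx": 125,"ty": 264,"tz": 0,"turn": 0},{"grip": 0,"tx": 130,"ty": 274,"tz": 0,"turn": 0},{"grip": 0,"tx": 130,"ty": 274,"tz": 0,"turn": 0}]'

```text
time_s: 17.62
ee_pos: [0.4914, 0.2503, 0.4606]
tcp_rot: [-3.14, -0.001, 2.862]
contact_force: [-0.1, 0.1, -0.5]
grip_width: 0.254
```

>>> play_rows --commands '[{"grip": 0,"tx": 0,"ty": 0,"tz": 40,"turn": 0},{"grip": 0,"tx": 0,"ty": 0,"tz": 40,"turn": 0},{"grip": 0,"tx": 0,"ty": 0,"tz": 40,"turn": 0},{"grip": 0,"tx": 0,"ty": 0,"tz": 40,"turn": 0},{"grip": 0,"tx": 0,"ty": 0,"tz": 40,"turn": 0},{"grip": 0,"tx": 0,"ty": 0,"tz": 40,"turn": 0}]'

```text
time_s: 18.38
ee_pos: [0.4916, 0.2502, 0.4215]
tcp_rot: [3.141, 0.001, 2.861]
contact_force: [-0.3, -0.5, -1.3]
grip_width: 0.251
```

```bash
cat > m4.py <<'E'
from h import *
import sys
s=r.state();print(s["ee_pos"],s["tcp_rot"],s["contact_force"],s["dq"][:2])
n="pics/"+sys.argv[1]
cv2.imwrite(n+".png",r.get_image("wrist")[:,:,::-1])
cv2.imwrite(n+"s.png",cv2.resize(r.get_image("scene")[140:230,190:300,::-1],None,fx=6,fy=6,interpolation=cv2.INTER_CUBIC))
crop(n+".png",270,140,370,220,8,n+"c.png")
E
python3 m4.py s1
```

```text
[0.49162021 0.25024847 0.42154076] [3.14092983e+00 7.16262598e-04 2.86117789e+00] [-0.30932915 -0.5385433  -1.29505887] [0.00141805 0.00167145]
```

View pics/s1c.png

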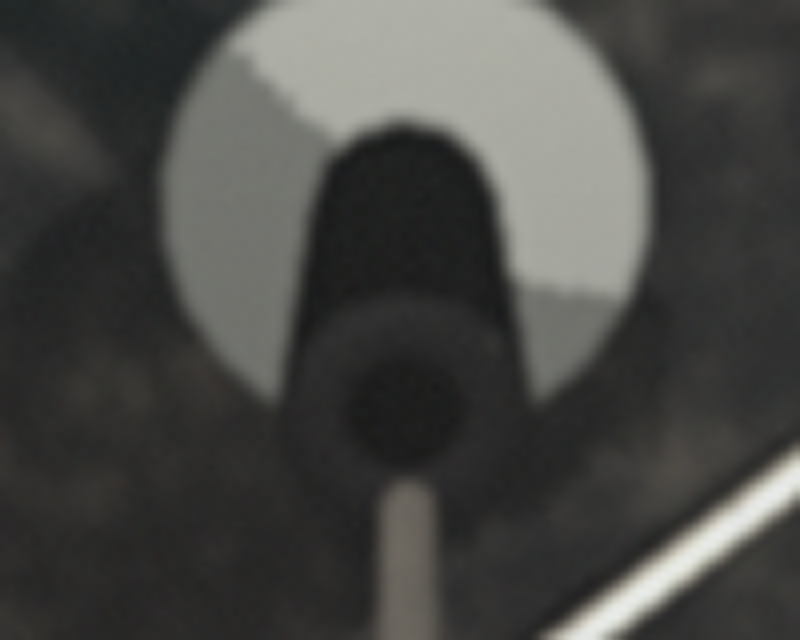

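View pics/s1s.png

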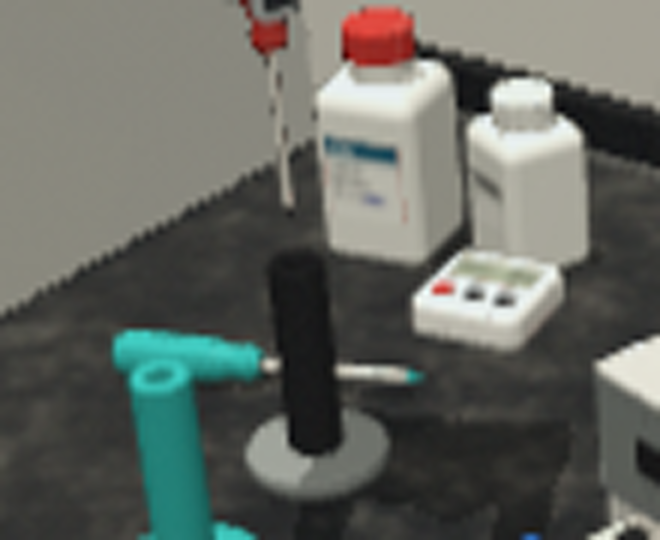

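Bore centre at crop (407,412), tip at (408,482) and about 25 mm above it. After allowing for that height the tip is about 2 mm too far from the robot.

>>> play_rows --commands '[{"grip": 0,"tx": 2,"ty": 0,"tz": 7,"turn": 0},{"grip": 0,"tx": 2,"ty": 0,"tz": 14,"turn": 0},{"grip": 0,"tx": 2,"ty": 0,"tz": 20,"turn": 0},{"grip": 0,"tx": 2,"ty": 0,"tz": 20,"turn": 0},{"grip": 0,"tx": 2,"ty": 0,"tz": 20,"turn": 0}]'

```text
time_s: 19.1
ee_pos: [0.4898, 0.2509, 0.4011]
tcp_rot: [3.141, 0.0, 2.861]
contact_force: [-0.3, 0.3, -0.7]
grip_width: 0.255
```

```bash
python3 m4.py s2
```

```text
[0.48975989 0.25085954 0.40107945] [3.14136203e+00 2.11949155e-04 2.86113674e+00] [-0.31122138  0.32065124 -0.69703027] [ 0.00107178 -0.00296395]
```

View pics/s2c.png

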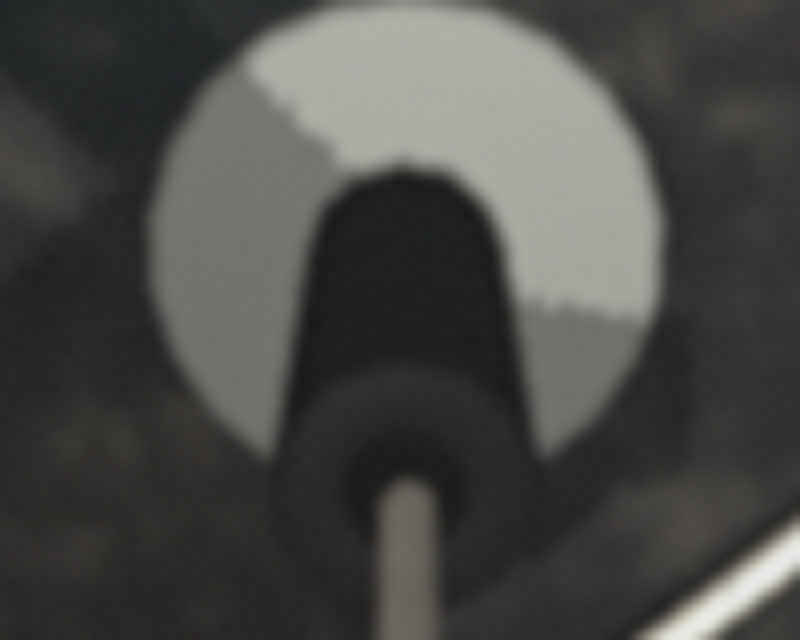

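The tip is over the bore: bore centre about (407,487), and the tip works out at about 492. Lowering.

>>> play_rows --commands '[{"grip": 0,"tx": 0,"ty": 0,"tz": 3,"turn": 0},{"grip": 0,"tx": 0,"ty": 0,"tz": 6,"turn": 0},{"grip": 0,"tx": 0,"ty": 0,"tz": 9,"turn": 0},{"grip": 0,"tx": 0,"ty": 0,"tz": 13,"turn": 0},{"grip": 0,"tx": 0,"ty": 0,"tz": 17,"turn": 0}]'

```text
time_s: 19.82
ee_pos: [0.4896, 0.2508, 0.3837]
tcp_rot: [-3.142, -0.0, 2.861]
contact_force: [-0.4, 0.6, -1.3]
grip_width: 0.252
```

>>> play_rows --commands '[{"grip": 0,"tx": -0.3,"ty": 0,"tz": 7,"turn": 0},{"grip": 0,"tx": -0.5,"ty": 0,"tz": 14,"turn": 0},{"grip": 0,"tx": -0.7,"ty": 0,"tz": 21,"turn": 0},{"grip": 0,"tx": -1,"ty": 0,"tz": 28,"turn": 0},{"grip": 0,"tx": -1,"ty": 0,"tz": 35,"turn": 0}]'

```text
time_s: 20.45
ee_pos: [0.4907, 0.2505, 0.3485]
tcp_rot: [3.142, -0.0, 2.861]
contact_force: [0.2, -0.4, -1.4]
grip_width: 0.252
```

```bash
python3 m4.py s3; python3 -c "
from h import *
print(r.state()['torque'])"
```

```text
[0.49065147 0.25053427 0.34848599] [ 3.14156956e+00 -7.58308235e-05  2.86111595e+00] [ 0.18612943 -0.41662518 -1.41268094] [0.00126639 0.04811185]
[-0.01583508 -0.04371341  0.03701466]
```

View pics/s3.png

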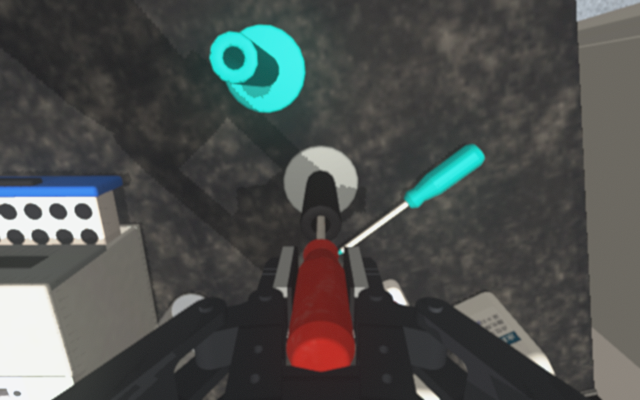

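The shaft is entering the tube at (320,218) without load. I lower the rest of the way and stop about 1.5 mm short of the handle's seat.

>>> play_rows --commands '[{"grip": 0,"tx": -0.5,"ty": 0,"tz": 7,"turn": 0},{"grip": 0,"tx": -0.5,"ty": 0,"tz": 14,"turn": 0},{"grip": 0,"tx": -0.5,"ty": 0,"tz": 21,"turn": 0},{"grip": 0,"tx": -0.5,"ty": 0,"tz": 28,"turn": 0},{"grip": 0,"tx": -0.5,"ty": 0,"tz": 33,"turn": 0},{"grip": 0,"tx": -0.5,"ty": 0,"tz": 35,"turn": 0},{"grip": 0,"tx": -0.5,"ty": 0,"tz": 35,"turn": 0}]'

```text
time_s: 21.42
ee_pos: [0.4911, 0.2504, 0.314]
tcp_rot: [3.142, -0.0, 2.861]
contact_force: [-0.8, 0.7, 0.1]
grip_width: 0.251
```

```bash
python3 m4.py s4
```

```text
[0.49114998 0.25042688 0.31395316] [ 3.14153066e+00 -5.64146549e-05  2.86111293e+00] [-0.76486292  0.66282687  0.07951111] [-0.00054596 -0.00588526]
```

View pics/s4s.png

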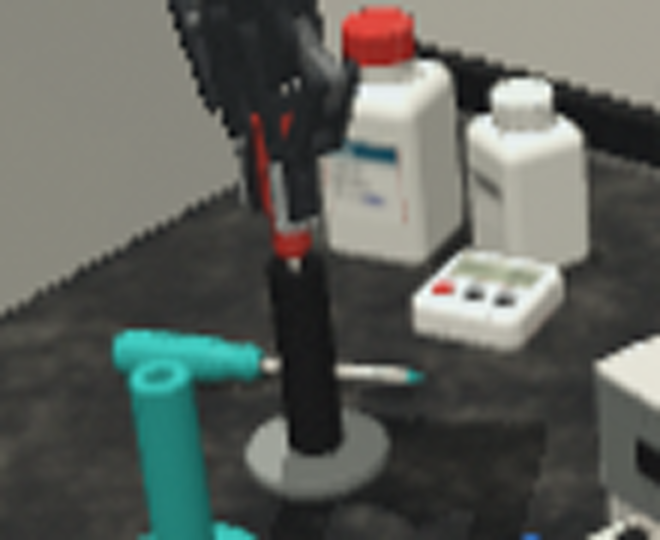

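View pics/s4.png

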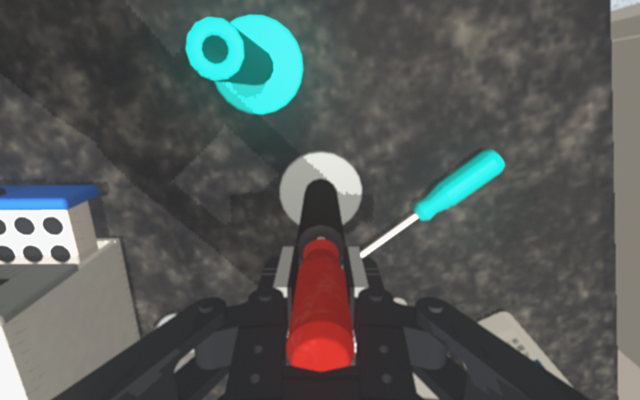

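A gap of about 3 mm still shows between handle and tube. I lower it gently to contact.

>>> play_rows --commands '[{"grip": 0,"tx": 0,"ty": 0,"tz": 1,"turn": 0},{"grip": 0,"tx": 0,"ty": 0,"tz": 2,"turn": 0},{"grip": 0,"tx": 0,"ty": 0,"tz": 2.5,"turn": 0}]'

```text
time_s: 21.9
ee_pos: [0.4911, 0.2504, 0.3115]
tcp_rot: [3.142, -0.0, 2.861]
contact_force: [-0.5, -0.6, -1.2]
grip_width: 0.248
```

>>> play_rows --commands '[{"grip": 0,"tx": 0,"ty": 0,"tz": 1,"turn": 0},{"grip": 0,"tx": 0,"ty": 0,"tz": 1,"turn": 0}]'

```text
time_s: 22.15
ee_pos: [0.4911, 0.2504, 0.3104]
tcp_rot: [-3.142, -0.0, 2.861]
contact_force: [-0.9, -0.7, -1.0]
grip_width: 0.251
```

>>> play_rows --commands '[{"grip": 0,"tx": 0,"ty": 0,"tz": 1,"turn": 0},{"grip": 0,"tx": 0,"ty": 0,"tz": 1,"turn": 0}]'

```text
time_s: 22.4
ee_pos: [0.4911, 0.2504, 0.3101]
tcp_rot: [3.141, 0.0, 2.861]
contact_force: [-1.3, -0.9, 4.7]
grip_width: 0.249
```

>>> play_rows --commands '[{"grip": 0,"tx": 0,"ty": 0,"tz": 1,"turn": 0},{"grip": 0,"tx": 0,"ty": 0,"tz": 1,"turn": 0}]'

```text
time_s: 22.65
ee_pos: [0.4911, 0.2504, 0.3101]
tcp_rot: [3.141, 0.001, 2.861]
contact_force: [-2.9, -1.6, 10.2]
grip_width: 0.247
```

```bash
python3 m4.py s5
```

```text
[0.49106768 0.25036287 0.31014349] [3.14070235e+00 1.02121623e-03 2.86115959e+00] [-2.8921981  -1.63706549 10.22428537] [-0.0014054  -0.00064169]
```

View pics/s5s.png

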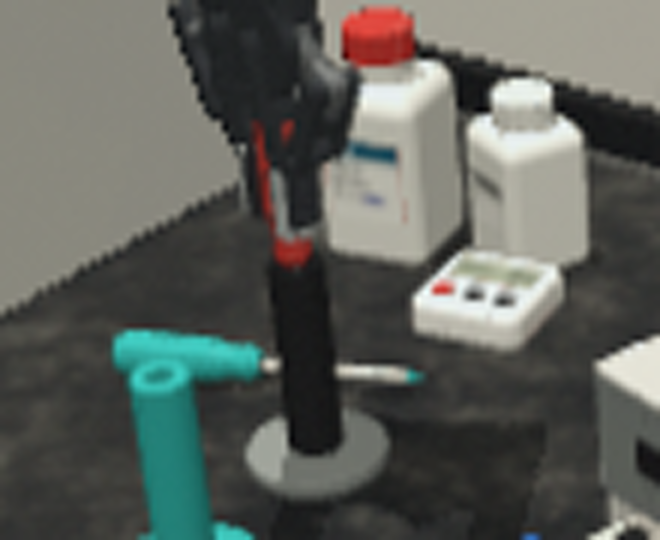

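The handle is seated on the mouth with a 10 N push. I relieve the push and open.

>>> play_rows --commands '[{"grip": 0,"tx": 0,"ty": 0,"tz": -1.5,"turn": 0},{"grip": 0.35,"tx": 0,"ty": 0,"tz": -1.5,"turn": 0},{"grip": 0.6,"tx": 0,"ty": 0,"tz": -1.5,"turn": 0},{"grip": 1,"tx": 0,"ty": 0,"tz": -1.5,"turn": 0},{"grip": 1,"tx": 0,"ty": 0,"tz": -1.5,"turn": 0},{"grip": 1,"tx": 0,"ty": 0,"tz": -1.5,"turn": 0},{"grip": 1,"tx": 0,"ty": 0,"tz": -1.5,"turn": 0}]'

```text
time_s: 23.62
ee_pos: [0.4911, 0.2504, 0.31]
tcp_rot: [3.141, -0.0, 2.861]
contact_force: [0.4, -1.1, -0.6]
grip_width: 1.001
```

```bash
python3 m4.py s6
```

```text
[0.49111487 0.25042013 0.31000201] [ 3.14149714e+00 -1.91228433e-05  2.86112255e+00] [ 0.41924008 -1.1278451  -0.63675939] [0.00057236 0.00014111]
```

View pics/s6.png

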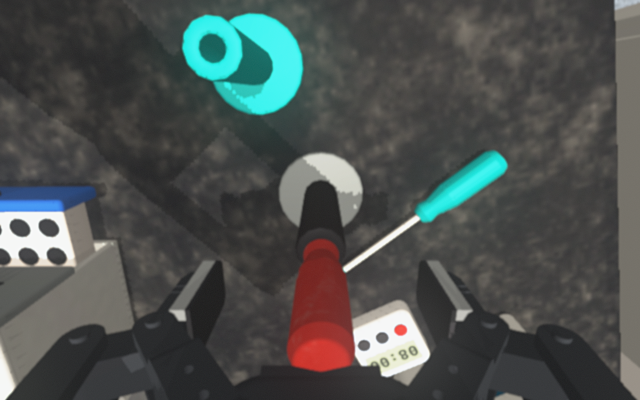

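The driver stands free and upright in the tube. I raise the gripper clear.

>>> play_rows --commands '[{"grip": 1,"tx": 0,"ty": 0,"tz": -15,"turn": 0},{"grip": 1,"tx": 0,"ty": 0,"tz": -40,"turn": 0},{"grip": 1,"tx": 0,"ty": 0,"tz": -70,"turn": 0},{"grip": 1,"tx": 0,"ty": 0,"tz": -100,"turn": 0},{"grip": 1,"tx": 0,"ty": 0,"tz": -130,"turn": 0},{"grip": 1,"tx": 0,"ty": 0,"tz": -140,"turn": 0},{"grip": 1,"tx": 0,"ty": 0,"tz": -140,"turn": 0},{"grip": 1,"tx": 0,"ty": 0,"tz": -140,"turn": 0}]'

```text
time_s: 24.72
ee_pos: [0.4909, 0.2503, 0.4488]
tcp_rot: [-3.14, -0.002, 2.861]
contact_force: [-0.1, -0.7, 0.1]
grip_width: 1.002
```

```bash
python3 m4.py s7; python3 - <<'E'
from h import *
cv2.imwrite("pics/f_s.png",r.get_image("scene")[120:290,190:410,::-1].repeat(3,0).repeat(3,1))
cv2.imwrite("pics/f_t.png",r.get_image("top")[:,:,::-1])
E
```

```text
[0.49087587 0.250306   0.44878798] [-3.14003801e+00 -1.77189255e-03  2.86119894e+00] [-0.1411873  -0.70406031  0.103201  ] [0.00051609 0.00686538]
```

View pics/f_s.png

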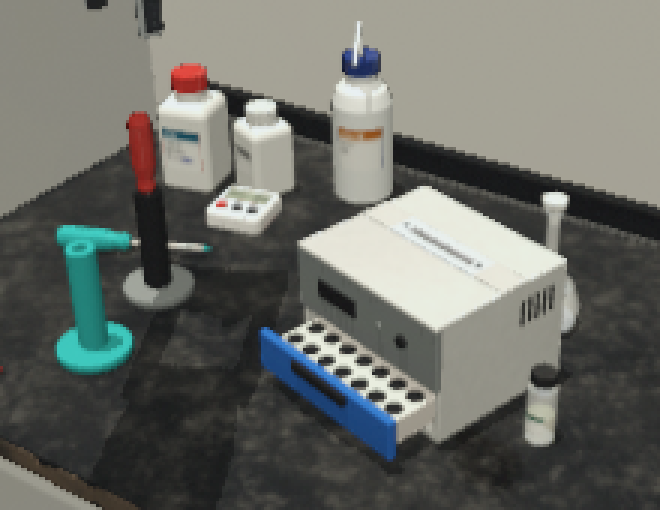

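View pics/s7.png

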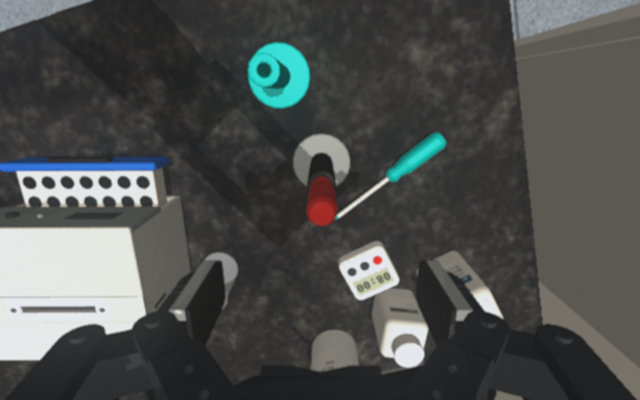

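Final pictures: the drawer is out, the red driver is upright on its tube (scene crop (148,150)), the glassware looks undisturbed and the gripper is clear. I hand the job in.

```bash
python3 -c "
from workcell import r
print(r.close_job())"
```

```text
the job is handed in; nothing more can be done
None
```

The drawer sprang open, and the red screwdriver is back upright in its stand. I handed the job in at about 25 s; it gave no verdict.

- **Finding the tab:** The black tab showed through the slot in the wrist camera, about 1 mm to the -y side of the slot's middle. I lowered the shaft there and felt it at about 33 mm down.
- **Pressing it:** The highest force I read before release was about 8 N. Force was read only at the end of each short step, so peaks in between were not seen. On the way in the shaft touched the slot's -x wall with about 1 N, and I moved it off before continuing.
- **Last checks:** In the final pictures the drawer is clearly out; I judged this by eye and did not measure it. The screwdriver stands free and vertical with its handle resting on the tube's mouth. The gripper is open and well above it, reading no load. The vial and flask are standing where they were. The beaker also looked in place, but it was only partly visible, and I did not measure any of the glassware.
- **Disagreed with expectation:** The screwdriver sat about 1° off straight in the grip, which put the tip about 2 mm to one side. I corrected for it at both the slot and the tube.
- **Not part of the job:** The turquoise screwdriver, standing at the start, fell over by the time I first looked closely. I had not gone near it, and it is still on the worktop.

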